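# Put the tasting spoon away under the flap

### The job

The lower tier of the dark wooden utensil box is shut off by a hinged flap with a small knob: lift the flap over past upright so that it stays open by itself. Then take the olive-wood tasting spoon (round bowl on top, not the ribbed honey dipper) out of the lid rack and lay it flat, lengthwise, on the floor of that lower tier, leaving the flap standing open for the next utensils. Put the spoon down on the ledge on the way if you need to take it another way, but never let it drop, and leave the other things where they are.

Things in the scene. Friction and masses are not known exactly. Their poses are not given: they have to be found in the camera images.
- box: Fixed dark-wood utensil box, 235 mm along x, 232 mm along y (from y = -127 to +105 mm), outer walls 60 mm high, 8 mm thick; origin on its underside below the hinge line, z up, x away from the robot. An 8 mm partition, 46 mm high, runs along x at y = 0. Its y < 0 half is the lower tier, closed by the flap; its y > 0 half is a shallow tray (floor 30 mm above the ledge) with a spreader in it.
- bay (a point): Middle of the floor of the lower tier: a well 219 mm long (x) and 115 mm wide (y), axes as the box's, floor 8 mm above the ledge. It is bounded by the 60 mm outer walls on three sides and the partition on +y. Cleats 6 mm wide, 8 mm high cross its two short ends 29 to 37 mm above the floor.
- flap (a joint): Angle of the flap: 0 shut (level over the lower tier), 1.57 upright, 2.3 its stop, leaning well over the tray half. About 160 g on a loose, lightly damped hinge: let go well short of upright it falls shut; let go at 1.6 or more it falls over gently to the stop and stays.
- flap_hinge (a point): A point on the flap's hinge axis, fixed to the box: above the partition, midway along the box, 50 mm above the ledge. The axis runs along this frame's x. The flap opens from the -y side, up and over to +y.
- flap_knob (a point): Middle of the flap's round knob (24 mm across, 35 mm high, this point 23 mm above the flap's face; z out of the face; moves with the flap). Shut, it lies 75 mm to -y of the hinge axis and 27 mm above it. Flap: board 213 x 110 x 8 mm, hinge axis in its mid-plane, free edge 116 mm from the axis.
- spoon: Olive-wood tasting spoon, 180 mm long, 25 to 50 g. Origin at the handle's foot, z along it to the bowl: round handle 12 mm thick, 0 to 145 mm; round bowl 38 mm across, 13 mm thick, centred at 161 mm, hollow to +x. Starts upright, bowl up, up to 7 degrees of lean, in a 17.5 mm bore; foot 12 mm, rim of the bore 67 mm above the ledge: raise it 60 mm to come out.
- spoon_foot (a point): Point on the spoon's axis 6 mm from the foot of its handle.
- spoon_neck (a point): Point on the spoon's axis 122 mm from its foot, on the handle below the bowl.
- spoon_bowl (a point): Centre of the spoon's bowl, 161 mm from the foot.
- rack: Fixed light-wood lid rack; origin at the centre of its underside; base board 150 (x) x 330 (y) x 12 mm; bored utensil block 55 (x) x 150 (y) mm, top at 67 mm, centred at y = -85 mm, two bores at y = -122 and -48 mm; slots with 87 mm high posts for lids from y = 16 to 152 mm.
- dipper: Olive-wood honey dipper, 168 mm long, ribbed head 26 mm across, upright in the other bore; leave alone. Origin at its foot, z along it.
- rack_lid: White ceramic lid, 110 mm across, on edge in a slot of the rack, top 122 mm above the ledge; leave alone. Origin at its lowest point.
- jar: Lidded white ceramic lemon jar, 108 mm across, 143 mm high; leave alone. Origin under its centre.
- timer: White plastic timer dial, 68 mm across, 35 mm high; leave alone. Origin under its centre.
- tongs: Steel tongs lying on the ledge, 240 mm long, up to 65 mm wide, 20 mm high; leave alone. Origin under their middle, x towards the jaws.
- diffuser_low: Lower of two stacked aluminium tagine diffusers, 160 mm across, 9 mm thick, flat handle reaching 158 mm from the centre; leave alone. Origin under its centre.
- diffuser_top: Upper diffuser of the stack, same size; leave alone.
- spreader: Small spreader with a wooden handle, 180 mm long, lying in the box's shallow tray; leave alone.
There are look-alikes about, which are no part of the job. Leave any red look-alike of the spoon alone.

How it is judged:
By the outcome, as a careful person would: the job done as asked, in the order asked, and still so for the second after the job is handed in, with the robot touching nothing.
It also fails if it takes over 64 s, if anything falls off the work surface, if the arm or the gripper's body presses on something with over 40 N, if the wrist force passes 120 N, or if a joint passes its speed limit or range.

### The arm

A 6-joint arm with a two-finger parallel gripper is mounted at the origin on the work surface. World frame = base frame: x ahead of the robot, y to its left, z up, the work surface at z = 0. Lengths are in m, angles in rad, forces in N, time in s.
With the tool pointing down it reaches from about 0.25 to 0.725 m from the base axis. Payload 4 kg.
Tool frame: the origin (TCP) lies between the finger pads; the fingertips stand 11 mm ahead of it and the grasp point (between the pads) lies 8 mm behind it (tcp_to_tips is the z of the fingertips in the tool frame, in m); z points along the fingers, y is the direction in which the jaws open and shut (so a half turn about z gives the same grasp; the last joint's range is limited). The gripper opens to 85 mm and grips with 20 to 120 N. Pads are 22 mm wide; open, the fingers measure 114 mm over their backs; the gripper's body (76 mm by 85 mm) begins 54 mm behind the grasp point. The pads swing forward as they close: fully open they stand 13 mm farther back than shut.
Start: joints at [1.339, 0.241, 0.005, 1.335, 0, 1.571], TCP at [0.115, 0.487, 0.242] pointing down, gripper open.
Joint ranges: [-2.72, 2.72], [-1.05, 1.87], [-1.09, 1.28], [-1.99, 2.15], [-1.42, 1.44], [-3.14, 3.14]. Speed limits (rad/s): [2.79, 2.79, 3.14, 3.14, 3.14, 3.14].

### API

Orientations are given as a unit quaternion [x, y, z, w].
In Python, from workcell import * gives the robot as it stands.
- The arm moves only by the tool move_arm, never from a script. Its argument "moves" is a list that holds one entry, the list of rows, each a list of 7 numbers: the shift along the world's x, y, z in units of 500 mm (1.0 is 500 mm), then the turn, a rotation vector about the world's x, y, z in units of 30 degrees (1.0 is 30 degrees), then the closure, from -1 (fully open) to 1 (shut), so that 0 is half open. A call has 1 to 8 rows; each row shifts and turns the pose as measured when the row begins; what a row does not reach is not made up. A row lasts 1/12 s, in which the tool goes at most 41.7 mm and 7.16 degrees, less where a joint would pass 70% of its speed; a pose out of reach is approached as far as the arm can. A call with a number of a shift or a turn outside -1 to 1 is refused whole. A call with a gripper value outside its range is refused whole. The fingers move at their own pace and stop on an object; the grip force is fixed at half the most. Time passes only in rows, so rows that do not move let the fingers close. It gives the time, the measured TCP pose, the force and the opening at its end, in the units of the state.
- get_obs(): the state, without advancing time (a new reading comes with each control period).
- camera(name): name is "side" or "top"; returns a dict with "pixels" (400x640x3 uint8, red, green, blue), "range_z" (400x640 float32, m along the optical axis (not along the pixel's ray), 0 where there is no reading), "fx", "fy", "cx", "cy" (pixels), "distortion" ([k1, k2, p1, p2, k3] as OpenCV has them; the pictures are not rectified), "extrinsics" (4x4, takes a point from camera to world coordinates). Camera axes: x right, y down, z forward; pixel columns grow to the right and rows downward; lengths in m; the calibration is good to about 2 mm. A picture is of the moment at which its call begins.
- job_done(): hands the job in, once; it reports no verdict.
The state is a dict: "clock": time; "joint_pos": joint angles; "joint_vel": joint speeds; "tau": joint torques, N m; "eef_pos": TCP position; "tool_rot": TCP orientation; "ft_force": force on the tool from outside, world axes, zero at the start; "ft_torque": the same for the moment, N m; "grip_width": finger opening in m.
Only numpy, scipy, OpenCV 4.12 (cv2) and the standard library are available. Lean on these libraries where they do the work, as an engineer would, in place of code of your own. Each camera call takes 0.05 s, during which the arm holds its last target.

## Working session

There is one attempt and no reset: what is moved stays moved. The work goes in short steps, Python scripts to look and compute and a tool call to move; the robot and the scene stay as the last step left them, time stands still between calls to the robot, and variables do not carry over. Pictures are saved under pics/ and viewed, and the job is handed in when it is done.

Besides the shell and the picture viewer there is one more tool, called after ">>>" in YAML: its name, and indented under it one key for each argument. move_arm: Moves the arm, as the interface text tells. Shifts and turns lie within -1 to 1; 1 stands for 500 mm of shift or 30 degrees of turn. Its arguments: {"type":"object","properties":{"moves":{"type":"array","items":{"type":"array","items":{"type":"array","items":{"type":"number"}}}}},"required":["moves"]}

```bash
mkdir -p pics; cat > h.py <<'E'
import numpy as np, cv2, pickle
from workcell import *
def snap(n,tag):
    c=camera(n); pickle.dump(c,open(f'pics/{tag}.pkl','wb'))
    cv2.imwrite(f'pics/{tag}.png',c['pixels'][:,:,::-1]); return c
def load(tag): return pickle.load(open(f'pics/{tag}.pkl','rb'))
def rays(c,uv):
    K=np.array([[c['fx'],0,c['cx']],[0,c['fy'],c['cy']],[0,0,1.]])
    p=cv2.undistortPoints(np.array(uv,float).reshape(-1,1,2),K,np.array(c['distortion'],float)).reshape(-1,2)
    d=np.c_[p,np.ones(len(p))]; T=np.array(c['extrinsics'])
    return T[:3,3], d@T[:3,:3].T
def plane(c,uv,z):
    o,d=rays(c,uv); return o+d*((z-o[2])/d[:,2])[:,None]
def depth(c,uv):
    o,d=rays(c,uv); uv=np.array(uv).reshape(-1,2).astype(int)
    return o+d*c['range_z'][uv[:,1],uv[:,0]][:,None]
def cloud(c):
    h,w=c['range_z'].shape; vv,uu=np.mgrid[0:h,0:w]
    o,d=rays(c,np.c_[uu.ravel(),vv.ravel()]); r=c['range_z'].ravel()
    P=o+d*r[:,None]; P[r==0]=np.nan; return P.reshape(h,w,3)
def tri(c1,p1,c2,p2):
    o1,d1=rays(c1,[p1]);o2,d2=rays(c2,[p2]);d1=d1[0];d2=d2[0]
    s=np.linalg.lstsq(np.c_[d1,-d2],o2-o1,rcond=None)[0]
    a=o1+d1*s[0];b=o2+d2*s[1];return (a+b)/2,np.linalg.norm(a-b)
def obs():
    o=get_obs(); 
    for k in ('clock','joint_pos','eef_pos','tool_rot','ft_force','grip_width'): print(k,np.round(o[k],4))
    return o
E
python3 -c "
from h import *
obs()
for n in('side','top'):
    c=snap(n,n+'0'); print(n,np.round(c['extrinsics'],3),c['fx'],c['fy'])
"
```

```text
clock 0.0
joint_pos [ 1.339   0.2415  0.0037  1.3352 -0.      1.5708]
eef_pos [0.1147 0.486  0.2414]
tool_rot [ 1.156e-01  9.933e-01 -1.000e-03 -1.000e-04]
ft_force [ 0.6361 -0.4227 -0.3978]
grip_width 0.0853
side [[-0.751 -0.48   0.453  0.119]
 [-0.66   0.566 -0.494  0.525]
 [-0.02  -0.67  -0.742  0.885]
 [ 0.     0.     0.     1.   ]] 372.00073384766387 372.00073384766387
top [[ 0.008 -0.991  0.137  0.35 ]
 [-1.    -0.007  0.007  0.028]
 [-0.006 -0.137 -0.991  1.696]
 [ 0.     0.     0.     1.   ]] 516.1589417282122 516.1589417282122
```

View pics/side0.png

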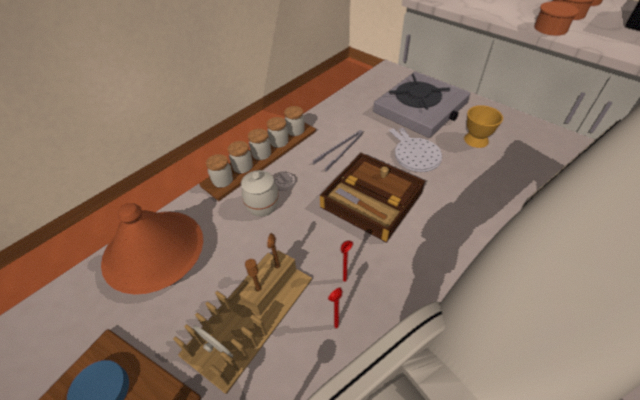

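View pics/top0.png

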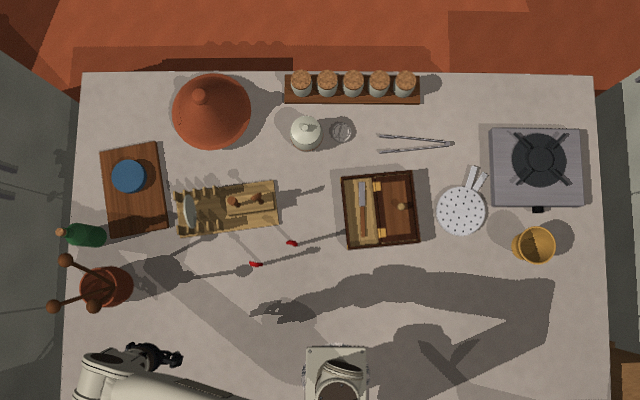

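```bash
python3 -c "
from h import *
a=cv2.imread('pics/side0.png'); t=cv2.imread('pics/top0.png')
cv2.imwrite('pics/s_c.png',cv2.resize(a[140:400,160:440],None,fx=2.2,fy=2.2,interpolation=3))
cv2.imwrite('pics/t_c.png',cv2.resize(t[150:290,160:450],None,fx=2.7,fy=2.7,interpolation=3))
"
```

```text
(no output)
```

View pics/s_c.png

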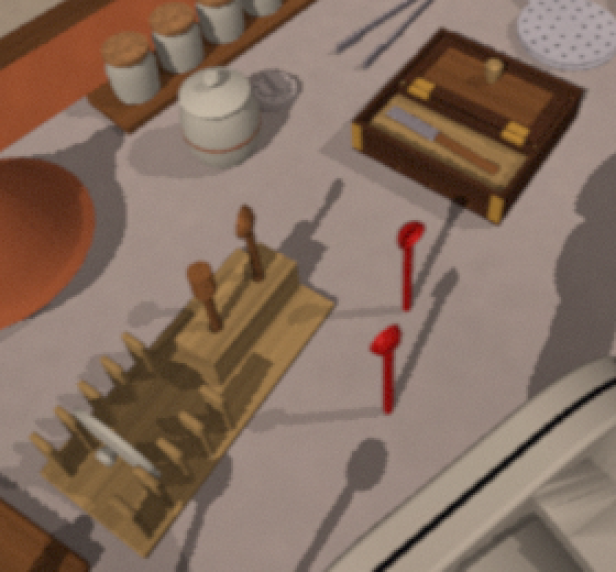

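View pics/t_c.png

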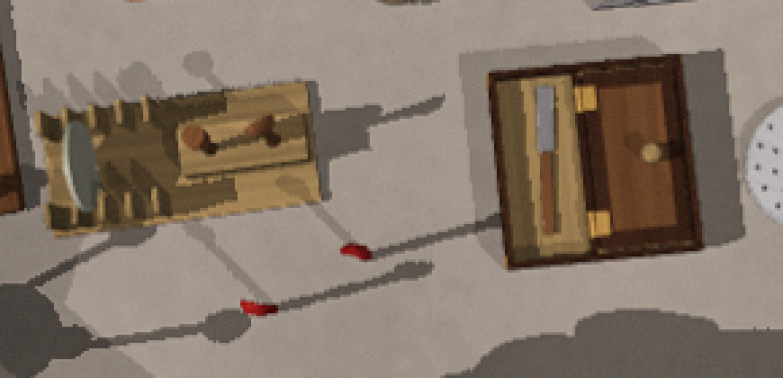

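```bash
python3 -c "
from h import *
a=cv2.imread('pics/side0.png'); t=cv2.imread('pics/top0.png')
A=cv2.resize(a[220:320,230:310],None,fx=6,fy=6,interpolation=2)
B=cv2.resize(t[170:230,215:330],None,fx=6,fy=6,interpolation=2)
cv2.imwrite('pics/s_c2.png',np.clip(A*1.4,0,255));cv2.imwrite('pics/t_c2.png',np.clip(B*1.4,0,255))
s=load('side0');tt=load('top0')
P=cloud(s);print(P[225:300:3,244:282:3][:,:,2].round(3))
"
```

```text
[[-0.001  0.001  0.     0.002 -0.003  0.002  0.004  0.003  0.003  0.001
  -0.001  0.003  0.001]
 [ 0.001 -0.001  0.002 -0.001  0.001  0.     0.001  0.002  0.002 -0.001
   0.     0.001  0.001]
 [ 0.002  0.002  0.001  0.001  0.002  0.    -0.001  0.001  0.     0.002
  -0.002 -0.001  0.   ]
 [ 0.001 -0.     0.     0.001  0.001  0.002  0.     0.001  0.002  0.19
   0.182  0.002 -0.001]
 [-0.001 -0.001 -0.001  0.004  0.001  0.001  0.002  0.     0.193  0.193
   0.186 -0.     0.003]
 [-0.003  0.001  0.003  0.004 -0.    -0.001  0.002  0.003  0.188  0.188
   0.18   0.004 -0.001]
 [-0.001 -0.001  0.004  0.002  0.003  0.003 -0.     0.003  0.185  0.183
   0.173  0.001 -0.001]
 [-0.001 -0.    -0.001  0.004 -0.     0.004  0.002  0.003  0.176  0.171
   0.16   0.     0.002]
 [-0.002 -0.001  0.004  0.003  0.     0.     0.001 -0.     0.003  0.001
   0.147  0.001  0.001]
 [ 0.003  0.002  0.001 -0.    -0.     0.001  0.003  0.001  0.014  0.001
   0.136  0.124  0.068]
 [-0.002  0.002  0.004  0.002 -0.001 -0.001  0.002  0.011  0.012  0.016
   0.122  0.12   0.071]
 [ 0.001  0.001  0.     0.005  0.002 -0.001 -
[... 716 characters left out ...]
.062]
 [ 0.011  0.011  0.069  0.069  0.105  0.093  0.067  0.068  0.066  0.068
   0.067  0.062  0.05 ]
 [ 0.013  0.067  0.067  0.065  0.09   0.084  0.068  0.068  0.066  0.067
   0.063  0.051  0.036]
 [ 0.009  0.067  0.068  0.064  0.075  0.072  0.068  0.066  0.069  0.068
   0.049  0.038  0.023]
 [ 0.066  0.068  0.067  0.068  0.068  0.07   0.068  0.069  0.069  0.052
   0.042  0.029  0.014]
 [ 0.068  0.066  0.067  0.066  0.069  0.067  0.07   0.066  0.058  0.045
   0.034  0.013  0.015]
 [ 0.066  0.067  0.067  0.069  0.068  0.07   0.066  0.061  0.048  0.033
   0.018  0.011  0.013]][ WARN:0@0.626] global loadsave.cpp:1063 imwrite_ Unsupported depth image for selected encoder is fallbacked to CV_8U.
```

View pics/s_c2.png

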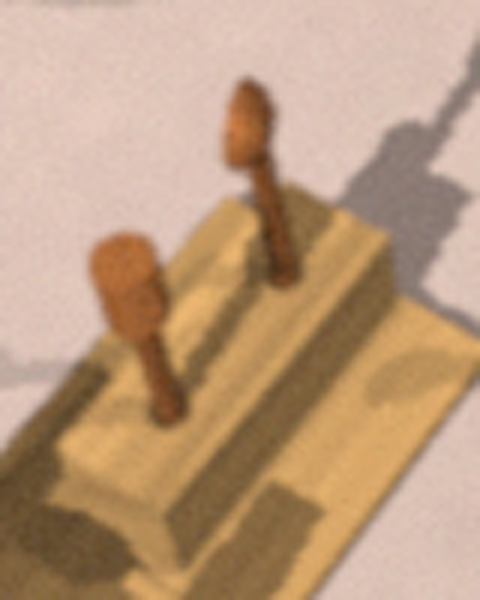

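View pics/t_c2.png

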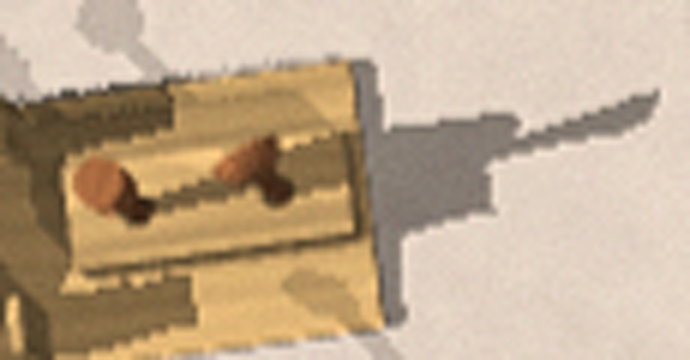

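```bash
python3 -c "
from h import *
s=load('side0');t=load('top0')
Ps=cloud(s);Pt=cloud(t)
# points of upright utensils
for nm,P,(u0,u1,v0,v1) in(('side',Ps,(262,282,228,275)),('top',Pt,(246,268,185,210)),('dip',Ps,(242,262,255,295))):
    Q=P[v0:v1,u0:u1].reshape(-1,3);Q=Q[Q[:,2]>.076]
    for a,b in((.078,.095),(.095,.11),(.11,.125),(.125,.14),(.14,.155),(.155,.17),(.17,.183),(.183,.2)):
        q=Q[(Q[:,2]>a)&(Q[:,2]<b)]
        if len(q):print(nm,a,len(q),q.mean(0).round(4),q.std(0).round(4))
# box: top rim
Q=Pt[150:270,320:440].reshape(-1,3)
for a,b in((.053,.065),):
    q=Q[(Q[:,2]>a)&(Q[:,2]<b)];print(len(q),cv2.minAreaRect((q[:,:2]*1000).astype(np.float32)),q.min(0),q.max(0))
Q=Ps[140:250,310:440].reshape(-1,3);q=Q[(Q[:,2]>.056)&(Q[:,2]<.064)];print(len(q),cv2.minAreaRect((q[:,:2]*1000).astype(np.float32)))
# rack block top
for P,(u0,u1,v0,v1) in((Pt,(210,290,170,230)),(Ps,(225,310,240,320))):
    Q=P[v0:v1,u0:u1].reshape(-1,3);q=Q[(Q[:,2]>.062)&(Q[:,2]<.072)];print('blk',len(q),cv2.minAreaRect((q[:,:2]*1000).astype(np.float32)))
# knob
for P,(u0,u1,v0,v1) in((Pt,(392,412,195,217)),(Ps,(375,395,160,185))):
    Q=P[v0:v1,u0:u1].reshape(-1,3);q=Q[Q[:,2]>.072];print('knob',len(q),q.mean(0),q.min(0),q.max(0))
"
```

```text
side 0.078 18 [0.5506 0.2449 0.0857] [0.0026 0.0029 0.0053]
side 0.095 17 [0.5503 0.2447 0.1025] [0.0021 0.0032 0.0039]
side 0.11 18 [0.5505 0.2445 0.1185] [0.0023 0.0033 0.0038]
side 0.125 17 [0.5503 0.2455 0.1333] [0.0022 0.0026 0.0043]
side 0.14 18 [0.5505 0.2445 0.1479] [0.0022 0.0031 0.0042]
side 0.155 9 [0.5477 0.2472 0.1639] [0.0023 0.006  0.0044]
side 0.17 42 [0.5476 0.2487 0.1775] [0.0032 0.0086 0.004 ]
side 0.183 57 [0.5532 0.2447 0.1883] [0.0043 0.0065 0.0028]
top 0.078 3 [0.5491 0.238  0.083 ] [0.0021 0.0033 0.0044]
top 0.095 6 [0.5498 0.238  0.1033] [0.0037 0.0021 0.0034]
top 0.11 2 [0.5478 0.2391 0.1185] [0.0004 0.0011 0.0034]
top 0.125 4 [0.5513 0.238  0.128 ] [0.0034 0.0028 0.0028]
top 0.14 3 [0.547  0.2396 0.1491] [0.0006 0.0022 0.0049]
top 0.155 4 [0.5463 0.2426 0.1659] [0.002  0.0076 0.0049]
top 0.17 22 [0.5522 0.2391 0.1784] [0.0064 0.0101 0.0037]
top 0.183 34 [0.5527 0.2416 0.1893] [0.0049 0.0067 0.0027]
dip 0.078 18 [0.5394 0.3183 0.0867] [0.0018 0.0034 0.0055]
dip 0.095 18 [0.539  0.319  0.1033] [0.0015 0.0028 0.0045]
dip 0.11 16 [0.539  0.3185 0.1185] [0.0014 
[... 294 characters left out ...]
 (236.0642547607422, 234.6374969482422), 5.889801025390625) [ 0.40446019 -0.26577416  0.05300293] [ 0.66045258 -0.01341918  0.06498912]
1456 ((533.4363403320312, -137.56805419921875), (235.8607177734375, 236.58465576171875), 5.929014682769775)
blk 534 ((523.69091796875, 301.87420654296875), (198.4140625, 126.15441131591797), 88.28876495361328)
blk 1124 ((547.0255126953125, 297.00286865234375), (67.0784683227539, 189.63365173339844), 3.5439376831054688)
knob 48 [ 0.5375472  -0.20269225  0.08732116] [ 0.52678787 -0.21537866  0.07712174] [ 0.54969896 -0.19206384  0.0981405 ]
knob 55 [ 0.53741353 -0.19691215  0.08505965] [ 0.52826141 -0.21124054  0.07244414] [ 0.55099861 -0.18910024  0.09353282]
```

```bash
python3 -c "
from h import *
s=load('side0');t=load('top0')
for nm,c in(('s',s),('t',t)):
    P=cloud(c);I=c['pixels'].astype(int);m=(I[...,0]>130)&(I[...,1]<60)&(I[...,2]<60)
    n,l,st,ce=cv2.connectedComponentsWithStats(m.astype(np.uint8))
    for i in range(1,n):
        if st[i,4]<8: continue
        Q=P[l==i];print(nm,st[i],ce[i].round(1))
        for a in np.arange(0,.22,.04):
            q=Q[(Q[:,2]>a-.01)&(Q[:,2]<a+.03)]
            if len(q):print('   ',round(a,2),len(q),q.mean(0).round(3))
# spoon silhouette
for nm,c,(u0,u1,v0,v1) in(('s',s,(258,286,225,275)),('t',t,(244,270,183,212))):
    P=cloud(c)[v0:v1,u0:u1]
    for v in range(v1-v0):
        k=np.where(P[v,:,2]>.076)[0]
        if len(k):print(nm,v+v0,k.min()+u0,k.max()+u0,P[v,k,2].mean().round(3))
"
```

```text
s [341 242   6   8  20] [343.1 245. ]
    0.16 20 [0.42  0.145 0.175]
s [344 243   9  10  40] [347.8 247.4]
    0.12 18 [0.418 0.136 0.148]
    0.16 22 [0.417 0.126 0.154]
s [343 255   3  26  44] [343.8 268.5]
    0.0 10 [0.42  0.141 0.02 ]
    0.04 14 [0.42  0.14  0.049]
    0.08 12 [0.419 0.141 0.089]
    0.12 8 [0.419 0.141 0.12 ]
s [329 288  12  13  89] [334.3 294.6]
    0.16 89 [0.356 0.251 0.174]
s [334 301   4  27  54] [335. 314.]
    0.0 8 [0.355 0.25  0.019]
    0.04 16 [0.355 0.25  0.05 ]
    0.08 15 [0.355 0.251 0.091]
    0.12 14 [0.355 0.25  0.13 ]
    0.16 1 [0.351 0.252 0.153]
t [249 262   7   4  22] [252.3 263.5]
    0.16 22 [0.356 0.248 0.175]
s 233 270 272 0.19
s 234 269 274 0.188
s 235 269 274 0.19
s 236 269 275 0.188
s 237 268 275 0.189
s 238 268 275 0.188
s 239 268 275 0.186
s 240 268 275 0.185
s 241 268 275 0.183
s 242 268 275 0.182
s 243 267 275 0.18
s 244 267 275 0.176
s 245 267 275 0.173
s 246 268 275 0.169
s 247 268 275 0.164
s 248 269 275 0.151
s 249 272 276 0.145
s 250 272 276 0.143
s 251 272 276 0.137
s 252 272 277 0.132
s 253 273 277 0.128
s 254 273 277 0.124
s 255 273 277 0.121
s 256 273 277 0.115
s 257 274 278 0.11
s 258 274 278 0.105
s 259 274 278 0.102
s 260 274 278 0.098
s 261 274 278 0.093
s 262 275 279 0.088
s 263 275 279 0.083
s 264 275 278 0.079
s 265 276 277 0.076
s 268 258 258 0.156
s 269 258 258 0.147
s 270 258 258 0.148
s 271 258 258 0.145
s 272 258 258 0.147
t 193 258 260 0.183
t 194 256 265 0.171
t 195 251 261 0.175
t 196 253 261 0.185
t 197 251 260 0.185
t 198 250 260 0.18
t 199 251 261 0.167
t 200 252 261 0.155
t 201 258 262 0.111
t 202 259 262 0.098
t 203 260 261 0.079
t 204 252 252 0.076
t 205 262 262 0.078
```

Candidates: the upright one with the thin oval bowl, top at z≈.193, is side (271,241) / top (257,197) and matches the 180 mm spoon. The flat-topped one is the dipper, side (251,268) / top (232,200). The red look-alikes are at side (346,247) and (336,295). I choose side (271,241), and the crop confirms it. Flap first.

>>> move_arm:
  moves:
    - [[0.039, -0.066, 0, 0, 0, -0.148, 0], [0.039, -0.066, 0, 0, 0, -0.148, 0], [0.039, -0.066, 0, 0, 0, -0.148, 0], [0.039, -0.066, 0, 0, 0, -0.148, 0], [0.039, -0.066, 0, 0, 0, -0.148, 0], [0.039, -0.066, 0, 0, 0, -0.148, 0], [0.039, -0.066, 0, 0, 0, -0.148, 0], [0.039, -0.066, 0, 0, 0, -0.148, 0]]

```text
clock: 0.77
eef_pos: [0.2697, 0.2156, 0.2362]
tool_rot: [0.418, 0.908, -0.003, -0.002]
ft_force: [0.7, 0.9, -0.3]
grip_width: 0.0429
```

>>> move_arm:
  moves:
    - [[0.039, -0.066, 0, 0, 0, -0.148, 0], [0.039, -0.066, 0, 0, 0, -0.148, 0], [0.039, -0.066, 0, 0, 0, -0.148, 0], [0.039, -0.066, 0, 0, 0, -0.148, 0], [0.039, -0.066, 0, 0, 0, -0.148, 0], [0.039, -0.066, 0, 0, 0, -0.148, 0], [0.039, -0.066, 0, 0, 0, -0.148, 0], [0.039, -0.066, 0, 0, 0, -0.148, 0]]

```text
clock: 1.43
eef_pos: [0.4272, -0.0643, 0.2353]
tool_rot: [0.687, 0.726, -0.002, -0.003]
ft_force: [0.1, 1.5, -0.1]
grip_width: 0.0428
```

>>> move_arm:
  moves:
    - [[0.038, -0.059, -0.01, 0.138, 0.014, 0.01, 0], [0.038, -0.059, -0.01, 0.138, 0.014, 0.01, 0], [0.038, -0.059, -0.01, 0.138, 0.014, 0.01, 0], [0.038, -0.059, -0.015, 0.138, 0.014, 0.01, 0], [0.038, -0.059, -0.015, 0.138, 0.014, 0.01, 0], [0.038, -0.059, -0.015, 0.138, 0.014, 0.01, 0], [0, 0, 0, 0, 0, 0, 0], [0, 0, 0, 0, 0, 0, 0]]

```text
clock: 2.1
eef_pos: [0.5471, -0.2607, 0.175]
tool_rot: [0.662, 0.712, 0.148, -0.181]
ft_force: [1.3, 1.2, 0.9]
grip_width: 0.0431
```

```bash
cat >> h.py <<'E'
from scipy.spatial.transform import Rotation as Ro
A=np.array([np.cos(np.radians(5.9)),np.sin(np.radians(5.9)),0]);B=np.array([-A[1],A[0],0]);Z=np.array([0,0,1.])
def todo(p,q):
    """shift (units) and turn (units) from now to pose p, rot q"""
    o=get_obs();R0=Ro.from_quat(o['tool_rot']);d=(np.array(p)-o['eef_pos'])/.5
    r=(q*R0.inv()).as_rotvec(degrees=True)/30
    print('t',round(o['clock'],2),'pos',o['eef_pos'].round(4),'shift u',d.round(3),'n',round(np.linalg.norm(d)/.0833,1),'turn u',r.round(3),'n',round(np.linalg.norm(r)/.2387,1),'J',o['joint_pos'].round(2),'F',o['ft_force'].round(1),'w',round(o['grip_width'],4))
def rot(z,y):
    z=np.array(z)/np.linalg.norm(z);y=np.array(y,float);y-=z*(y@z);y/=np.linalg.norm(y)
    return Ro.from_matrix(np.c_[np.cross(y,z),y,z])
def flaptool(psi): # tool tilt psi deg (neg = body to -y); jaws along A
    s=np.radians(psi); return rot(-np.sin(s)*B-np.cos(s)*Z, A)
E
python3 -c "
from h import *
todo([.542,-.241,.165],flaptool(-25))
snap('side','s1')"
```

```text
t 2.1 pos [ 0.5471 -0.2607  0.175 ] shift u [-0.01   0.039 -0.02 ] n 0.5 turn u [-0.062 -0.06   0.047] n 0.4 J [-0.61  0.75  0.55  1.7   0.34  0.83] F [1.3 1.2 0.9] w 0.0431
```

View pics/s1.png

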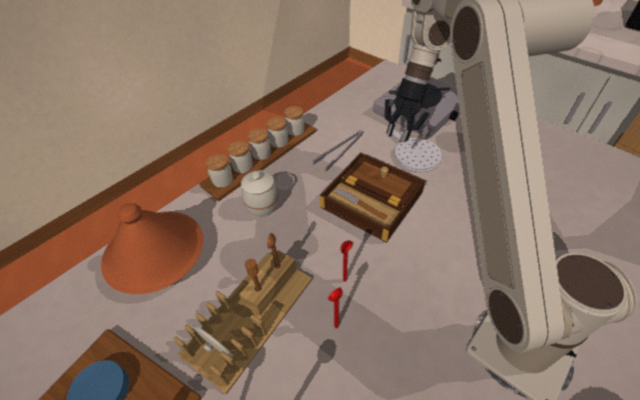

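>>> move_arm:
  moves:
    - [[-0.004, 0.028, -0.04, -0.015, -0.015, 0.012, 0], [-0.004, 0.028, -0.045, -0.015, -0.015, 0.012, 0], [-0.004, 0.028, -0.045, -0.015, -0.015, 0.012, 0], [-0.004, 0.025, -0.04, -0.015, -0.015, 0.012, 0], [0, 0, 0, 0, 0, 0, 0], [0, 0, 0, 0, 0, 0, 0]]

```text
clock: 2.65
eef_pos: [0.5341, -0.2038, 0.0809]
tool_rot: [0.655, 0.724, 0.143, -0.165]
ft_force: [0.5, -0.6, 1.0]
grip_width: 0.0426
```

```bash
python3 -c "
from h import *
todo([.5377,-.1991,.075],flaptool(-25))
snap('side','s2');snap('top','t2')
a=cv2.imread('pics/s2.png')[100:240,320:460];b=cv2.imread('pics/t2.png')[140:260,330:450]
cv2.imwrite('pics/st2.png',np.hstack([cv2.resize(a,(400,400)),cv2.resize(b,(400,400))]))"
```

```text
t 2.65 pos [ 0.5341 -0.2038  0.0809] shift u [ 0.007  0.009 -0.012] n 0.2 turn u [-0.005 -0.016  0.001] n 0.1 J [-0.54  0.7   0.21  1.37  0.34  0.88] F [ 0.5 -0.6  1. ] w 0.0426
```

View pics/st2.png

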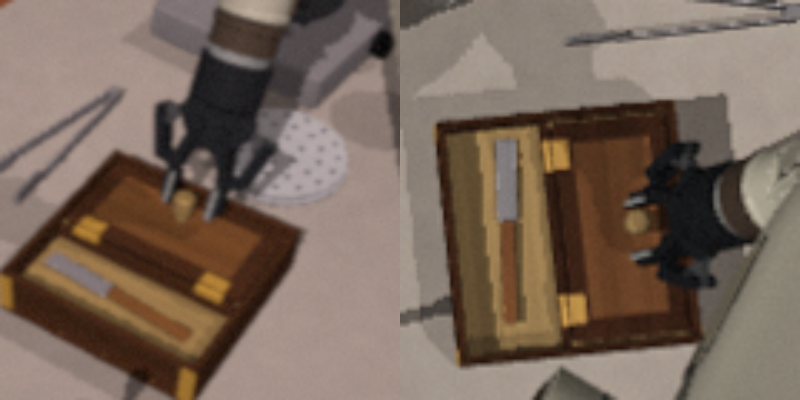

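>>> move_arm:
  moves:
    - [[0.006, 0.012, -0.01, -0.005, -0.016, 0, 0], [0, 0, 0, 0, 0, 0, 0], [0, 0, 0, 0, 0, 0, 1], [0, 0, 0, 0, 0, 0, 1], [0, 0, 0, 0, 0, 0, 1], [0, 0, 0, 0, 0, 0, 1]]

```text
clock: 3.25
eef_pos: [0.5413, -0.2017, 0.0817]
tool_rot: [0.655, 0.725, 0.146, -0.155]
ft_force: [-0.3, 0.4, -2.7]
grip_width: 0.0216
```

```bash
cat >> h.py <<'E'
H=np.array([.5314,-.1276,.05])
def flapgoal(th,psi,k0=None):
    """TCP goal for flap angle th(deg), keeping knob contact offset k0=(b,z) at th=0 from hinge of grasp point"""
    t=np.radians(th)
    if k0 is None:k0=(-.075,.029)
    # rotate (b,z) by -t about A:  -y->+z
    b=k0[0]*np.cos(t)+k0[1]*np.sin(t); z=-k0[0]*np.sin(t)+k0[1]*np.cos(t)
    return b,z
E
python3 -c "
from h import *
todo([.5377,-.1991,.075],flaptool(-25))
o=get_obs();R=Ro.from_quat(o['tool_rot']).as_matrix();g=o['eef_pos']-.008*R[:,2];print(g,(g-H)@A,(g-H)@B,(g-H)[2],R.round(3))"
```

```text
t 3.25 pos [ 0.5413 -0.2017  0.0817] shift u [-0.007  0.005 -0.013] n 0.2 turn u [0.011 0.019 0.008] n 0.1 J [-0.53  0.69  0.21  1.34  0.35  0.89] F [-0.3  0.4 -2.7] w 0.0216
[ 0.54156136 -0.20501836  0.08899549] 0.002149507070180387 -0.07805277515597404 0.03899549041755662 [[-0.094  0.995 -0.033]
 [ 0.904  0.099  0.415]
 [ 0.416  0.009 -0.909]]
```

>>> move_arm:
  moves:
    - [[0, 0, 0, 0, 0, 0, 0], [0, 0, 0, 0, 0, 0, 0], [-0.003, 0.01, -0.014, 0.01, 0.01, 0, 0], [-0.002, 0.005, -0.008, 0, 0, 0, 0], [0, 0, 0, 0, 0, 0, 0]]

```text
clock: 3.67
eef_pos: [0.5399, -0.1952, 0.0703]
tool_rot: [0.655, 0.724, 0.147, -0.157]
ft_force: [0.1, 0.7, 0.3]
grip_width: 0.043
```

```bash
python3 -c "
from h import *
todo([.539,-.1981,.075],flaptool(-25))"
```

```text
t 3.67 pos [ 0.5399 -0.1952  0.0703] shift u [-0.002 -0.006  0.009] n 0.1 turn u [0.004 0.015 0.009] n 0.1 J [-0.52  0.7   0.18  1.31  0.35  0.9 ] F [0.1 0.7 0.3] w 0.043
```

>>> move_arm:
  moves:
    - [[0, -0.004, 0.007, 0, 0, 0, 0], [0, 0, 0, 0, 0, 0, 1], [0, 0, 0, 0, 0, 0, 1], [0, 0, 0, 0, 0, 0, 1], [0, 0, 0, 0, 0, 0, 1]]

```text
clock: 4.08
eef_pos: [0.5408, -0.1968, 0.0736]
tool_rot: [0.655, 0.724, 0.148, -0.156]
ft_force: [0.5, 0.6, -1.0]
grip_width: 0.0219
```

```bash
python3 -c "
from h import *
o=get_obs();R=Ro.from_quat(o['tool_rot']).as_matrix();g=o['eef_pos']
k=((g-H)@B,(g-H)[2]);print('tcp rel hinge',(g-H)@A,k)
# waypoint table: TCP as a rigid body turning with the flap (tool tilts psi=th-25)
prev=None
for th in range(0,113,7):
    b,z=flapgoal(th,0,k);p=H+A*((g-H)@A)+B*b+Z*z
    if prev is not None: print(th,((p-prev)/.5).round(4),p.round(3))
    prev=p
todo(g,flaptool(-25))"
```

```text
tcp rel hinge 0.0022784118192786195 (np.float64(-0.06980999978490862), np.float64(0.02362293393298251))
7 [-0.0007  0.0068  0.0167] [ 0.54  -0.193  0.082]
14 [-0.0009  0.0087  0.0157] [ 0.54  -0.189  0.09 ]
21 [-0.0011  0.0106  0.0145] [ 0.539 -0.184  0.097]
28 [-0.0013  0.0123  0.0131] [ 0.539 -0.178  0.104]
35 [-0.0014  0.0138  0.0115] [ 0.538 -0.171  0.109]
42 [-0.0016  0.015   0.0098] [ 0.537 -0.163  0.114]
49 [-0.0017  0.0161  0.0078] [ 0.537 -0.155  0.118]
56 [-0.0018  0.0169  0.0058] [ 0.536 -0.147  0.121]
63 [-0.0018  0.0175  0.0037] [ 0.535 -0.138  0.123]
70 [-0.0018  0.0178  0.0015] [ 0.534 -0.129  0.124]
77 [-0.0018  0.0179 -0.0007] [ 0.533 -0.12   0.123]
84 [-0.0018  0.0177 -0.0029] [ 0.532 -0.111  0.122]
91 [-0.0018  0.0172 -0.005 ] [ 0.531 -0.103  0.119]
98 [-0.0017  0.0165 -0.0071] [ 0.53  -0.094  0.116]
105 [-0.0016  0.0155 -0.0091] [ 0.529 -0.087  0.111]
112 [-0.0015  0.0143 -0.0109] [ 0.529 -0.08   0.106]
t 4.08 pos [ 0.5408 -0.1968  0.0736] shift u [0. 0. 0.] n 0.0 turn u [0.003 0.018 0.008] n 0.1 J [-0.53  0.7   0.19  1.32  0.35  0.9 ] F [ 0.5  0.6 -1. ] w 0.0219
```

>>> move_arm:
  moves:
    - [[0, 0.003, 0.008, -0.116, -0.012, 0, 1], [0, 0.004, 0.008, -0.116, -0.012, 0, 1], [0, 0.004, 0.008, -0.116, -0.012, 0, 1], [0, 0.005, 0.008, -0.116, -0.012, 0, 1], [-0.001, 0.005, 0.007, -0.116, -0.012, 0, 1], [-0.001, 0.006, 0.007, -0.116, -0.012, 0, 1], [-0.001, 0.006, 0.007, -0.116, -0.012, 0, 1], [-0.001, 0.006, 0.007, -0.116, -0.012, 0, 1]]

```text
clock: 4.75
eef_pos: [0.5388, -0.1772, 0.1045]
tool_rot: [0.671, 0.74, -0.017, 0.03]
ft_force: [2.3, 2.8, -6.3]
grip_width: 0.0219
```

```bash
cat >> h.py <<'E'
K=(-.0698,.0236)
def fl():
    o=get_obs();R=Ro.from_quat(o['tool_rot']).as_matrix();g=o['eef_pos'];t=R[:,2]
    b,z=(g-H)@B,(g-H)[2]
    ang=lambda b,z:np.degrees(np.arctan2(z,-b))
    print('flap~',round(ang(b,z)-ang(*K),1),'r',round(np.hypot(b,z),4),'r0',round(np.hypot(*K),4),'psi',round(np.degrees(np.arctan2(-t@B,-t[2])),1),'ax',round((g-H)@A,4),'F',o['ft_force'].round(1),'J',o['joint_pos'].round(2),'w',round(o['grip_width'],4),round(o['clock'],2),g.round(3))
    return o
E
python3 -c "
from h import *
fl()"
```

```text
flap~ 28.7 r 0.074 r0 0.0737 psi 3.8 ax 0.0022 F [ 2.3  2.8 -6.3] J [-0.29  0.44 -0.09  1.01 -0.06  1.18] w 0.0219 4.75 [ 0.539 -0.177  0.104]
```

Tracking well. Continue.

>>> move_arm:
  moves:
    - [[-0.001, 0.007, 0.006, -0.116, -0.012, 0, 1], [-0.001, 0.007, 0.006, -0.116, -0.012, 0, 1], [-0.001, 0.0075, 0.005, -0.116, -0.012, 0, 1], [-0.001, 0.0075, 0.005, -0.116, -0.012, 0, 1], [-0.001, 0.008, 0.004, -0.116, -0.012, 0, 1], [-0.001, 0.008, 0.004, -0.116, -0.012, 0, 1], [-0.001, 0.0085, 0.003, -0.116, -0.012, 0, 1], [-0.001, 0.0085, 0.003, -0.116, -0.012, 0, 1]]

```text
clock: 5.42
eef_pos: [0.5352, -0.1429, 0.1225]
tool_rot: [0.642, 0.713, -0.182, 0.217]
ft_force: [4.5, -0.7, -8.8]
grip_width: 0.0216
```

```bash
python3 -c "
from h import *
fl();snap('side','s3')"
```

```text
flap~ 59.2 r 0.0741 r0 0.0737 psi 32.9 ax 0.0022 F [ 4.5 -0.7 -8.8] J [ 0.03  0.39 -0.25  0.86 -0.57  1.47] w 0.0216 5.42 [ 0.535 -0.143  0.122]
```

View pics/s3.png

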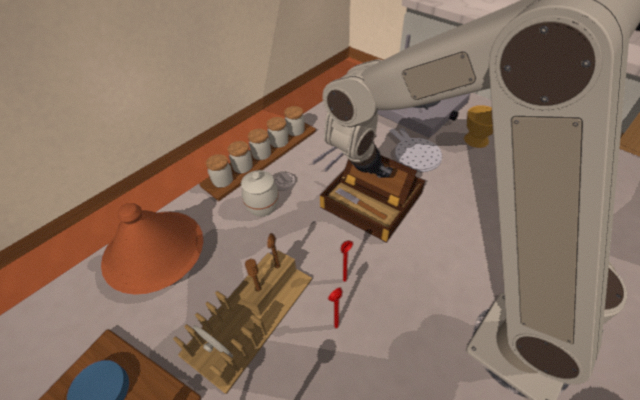

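>>> move_arm:
  moves:
    - [[-0.001, 0.0088, 0.002, -0.116, -0.012, 0, 1], [-0.001, 0.009, 0.001, -0.116, -0.012, 0, 1], [-0.001, 0.009, 0.0005, -0.116, -0.012, 0, 1], [-0.001, 0.009, 0, -0.116, -0.012, 0, 1], [-0.001, 0.009, -0.001, -0.116, -0.012, 0, 1], [-0.001, 0.009, -0.001, -0.116, -0.012, 0, 1], [-0.001, 0.0088, -0.002, -0.1, -0.01, 0, 1], [-0.001, 0.0088, -0.002, -0.1, -0.01, 0, 1]]

```text
clock: 6.13
eef_pos: [0.5316, -0.1082, 0.1216]
tool_rot: [0.578, 0.642, -0.331, 0.381]
ft_force: [2.2, -4.6, -3.5]
grip_width: 0.0215
```

```bash
python3 -c "
from h import *
fl();snap('side','s4')"
```

```text
flap~ 86.4 r 0.0741 r0 0.0737 psi 60.6 ax 0.0022 F [ 2.2 -4.6 -3.5] J [ 0.28  0.6  -0.23  1.01 -1.04  1.9 ] w 0.0215 6.13 [ 0.532 -0.108  0.122]
```

View pics/s4.png

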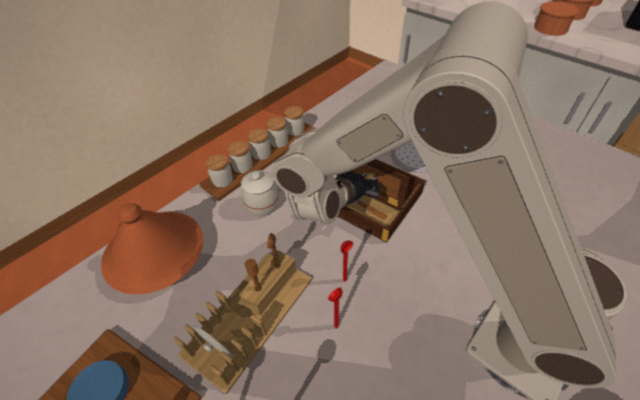

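>>> move_arm:
  moves:
    - [[-0.001, 0.0088, -0.002, -0.07, -0.007, 0, 1], [-0.001, 0.0088, -0.003, -0.07, -0.007, 0, 1], [-0.001, 0.0088, -0.003, -0.07, -0.007, 0, 1], [-0.001, 0.0085, -0.004, -0.07, -0.007, 0, 1], [-0.001, 0.008, -0.004, -0.05, -0.005, 0, 1]]

```text
clock: 6.6
eef_pos: [0.5298, -0.0907, 0.1141]
tool_rot: [0.545, 0.604, -0.385, 0.436]
ft_force: [1.8, -6.3, -0.7]
grip_width: 0.021
```

```bash
python3 -c "
from h import *
o=fl();print(Ro.from_quat(o['tool_rot']).as_matrix()[:,2])"
```

```text
flap~ 101.2 r 0.074 r0 0.0737 psi 71.1 ax 0.0022 F [ 1.8 -6.3 -0.7] J [ 0.35  0.77 -0.14  1.27 -1.16  2.23] w 0.021 6.6 [ 0.53  -0.091  0.114]
[ 0.10630235 -0.94016569 -0.3237102 ]
```

>>> move_arm:
  moves:
    - [[0, 0, 0, 0, 0, 0, 0], [0, 0, 0, 0, 0, 0, 0], [-0.006, 0.05, 0.017, 0, 0, 0, 0], [-0.007, 0.065, 0.03, 0, 0, 0, 0], [-0.007, 0.04, 0.05, 0.05, 0, 0, 0], [0, 0.01, 0.07, 0.1, 0, 0, 0], [0, 0, 0.08, 0.1, 0, 0, 0], [0, 0, 0.08, 0.1, 0, 0, 0]]

```text
clock: 7.27
eef_pos: [0.5124, -0.0089, 0.2707]
tool_rot: [0.583, 0.642, -0.335, 0.369]
ft_force: [1.8, 0.5, -0.3]
grip_width: 0.0428
```

```bash
python3 -c "
from h import *
o=fl();snap('side','s5');snap('top','t5')
cv2.imwrite('pics/st5.png',np.vstack([cv2.imread('pics/s5.png')[100:400],cv2.imread('pics/t5.png')[50:350]]))"
```

```text
flap~ 99.9 r 0.2512 r0 0.0737 psi 59.8 ax -0.0067 F [ 1.8  0.5 -0.3] J [ 0.46  0.52  0.06  1.66 -0.94  2.22] w 0.0428 7.27 [ 0.512 -0.009  0.271]
```

View pics/st5.png

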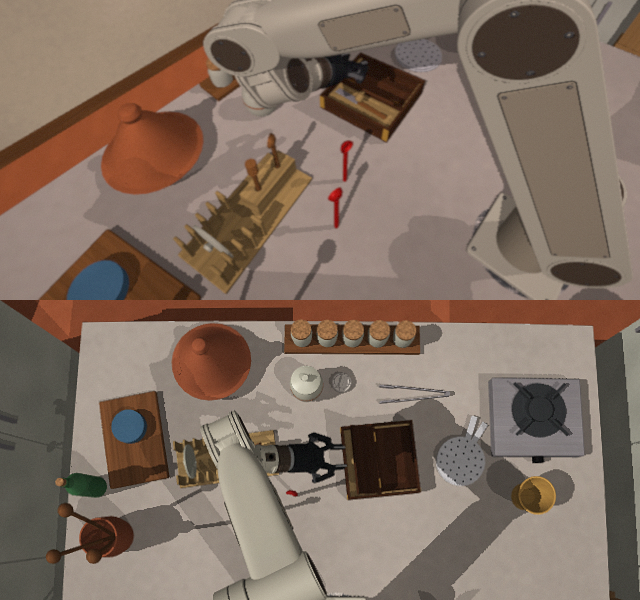

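```bash
cat >> h.py <<'E'
def sp(phi,p):
    f,q=np.radians(phi),np.radians(p);t=np.array([np.cos(q)*np.cos(f),np.cos(q)*np.sin(f),-np.sin(q)])
    return t,rot(t,[-np.sin(f),np.cos(f),0])
E
python3 -c "
from h import *
t,R=sp(20,45);print(t)
todo([.437,.199,.25],R)
o=get_obs();print(Ro.from_quat(o['tool_rot']).as_matrix().round(2),R.as_matrix().round(2))
P=cloud(load('s5'));q=P[160:260,310:430].reshape(-1,3);q=q[(q[:,2]>.05)&(q[:,2]<.16)];print(len(q));
for lo in np.arange(.06,.16,.02):
  k=q[(q[:,2]>lo)&(q[:,2]<lo+.02)];print(lo,len(k),np.percentile((k-H)@B,[5,50,95]).round(3) if len(k) else 0)
"
```

```text
[ 0.66446302  0.24184476 -0.70710678]
t 7.37 pos [ 0.5153 -0.0091  0.2785] shift u [-0.157  0.416 -0.057] n 5.4 turn u [0.267 0.496 3.468] n 14.7 J [ 0.46  0.51  0.07  1.67 -0.94  2.22] F [-0.4  0.2 -0.2] w 0.0429
[[-0.03  1.    0.09]
 [ 0.51  0.09 -0.86]
 [-0.86  0.02 -0.51]] [[-0.66 -0.34  0.66]
 [-0.24  0.94  0.24]
 [-0.71  0.   -0.71]]
1277
0.06 353 [-0.123  0.045  0.106]
0.08 73 [0.026 0.074 0.083]
0.1 72 [0.042 0.063 0.278]
0.12000000000000001 187 [0.063 0.077 0.277]
0.14 93 [0.075 0.266 0.284]
```

>>> move_arm:
  moves:
    - [[-0.012, 0.025, 0.004, 0.018, 0.033, 0.228, 0], [-0.012, 0.025, 0.004, 0.018, 0.033, 0.228, 0], [-0.012, 0.025, 0.004, 0.018, 0.033, 0.228, 0], [-0.012, 0.025, 0.004, 0.018, 0.033, 0.228, 0], [-0.012, 0.025, 0.004, 0.018, 0.033, 0.228, 0], [-0.012, 0.025, 0.004, 0.018, 0.033, 0.228, 0], [-0.012, 0.025, 0.004, 0.018, 0.033, 0.228, 0], [-0.012, 0.025, 0.004, 0.018, 0.033, 0.228, 0]]

```text
clock: 8.03
eef_pos: [0.4682, 0.0934, 0.2945]
tool_rot: [0.207, 0.876, -0.127, 0.416]
ft_force: [0.0, -0.4, -0.1]
grip_width: 0.0427
```

```bash
python3 -c "
from h import *
t,R=sp(20,45)
todo([.437,.199,.27],R)"
```

```text
t 8.03 pos [0.4682 0.0934 0.2945] shift u [-0.062  0.211 -0.049] n 2.7 turn u [0.112 0.215 1.592] n 6.7 J [ 0.66 -0.12 -0.57  0.68 -0.81  0.93] F [ 0.  -0.4 -0.1] w 0.0427
```

>>> move_arm:
  moves:
    - [[-0.01, 0.03, 0, 0.016, 0.03, 0.227, 0], [-0.01, 0.03, 0, 0.016, 0.03, 0.227, 0], [-0.01, 0.03, 0, 0.016, 0.03, 0.227, 0], [-0.01, 0.03, -0.004, 0.016, 0.03, 0.227, 0], [-0.008, 0.03, -0.01, 0.016, 0.03, 0.227, 0], [-0.007, 0.03, -0.02, 0.016, 0.03, 0.227, 0], [-0.005, 0.02, -0.02, 0.016, 0.03, 0.22, 0], [0, 0, 0, 0, 0, 0, 0]]

```text
clock: 8.7
eef_pos: [0.4312, 0.1972, 0.2783]
tool_rot: [-0.172, 0.901, 0.082, 0.389]
ft_force: [0.1, -1.6, -0.9]
grip_width: 0.0431
```

```bash
python3 -c "
from h import *
t,R=sp(20,45)
todo([.437,.199,.236],R)
snap('side','s6');snap('top','t6')
cv2.imwrite('pics/st6.png',np.vstack([cv2.imread('pics/s6.png')[100:400],cv2.imread('pics/t6.png')[50:350]]))"
```

```text
t 8.7 pos [0.4312 0.1972 0.2783] shift u [ 0.012  0.004 -0.085] n 1.0 turn u [-0.047  0.047 -0.064] n 0.4 J [ 0.46 -0.36 -0.78  0.33 -0.04  0.06] F [ 0.1 -1.6 -0.9] w 0.0431
```

View pics/st6.png

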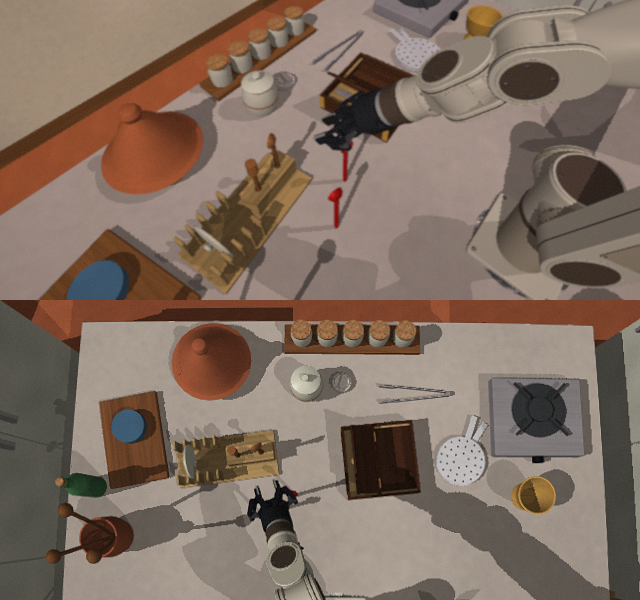

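>>> move_arm:
  moves:
    - [[0.025, 0.009, -0.038, -0.008, 0.008, -0.01, 0], [0.027, 0.01, -0.04, -0.008, 0.008, -0.01, 0], [0.027, 0.01, -0.04, -0.008, 0.008, -0.01, 0], [0.027, 0.01, -0.04, -0.008, 0.008, -0.01, 0], [0.026, 0.009, -0.04, -0.008, 0.008, -0.01, 0], [0.02, 0.008, -0.03, -0.008, 0.008, -0.01, 0], [0, 0, 0, 0, 0, 0, 0]]

```text
clock: 9.38
eef_pos: [0.5164, 0.2285, 0.1732]
tool_rot: [-0.152, 0.907, 0.063, 0.388]
ft_force: [-1.1, -0.4, 0.3]
grip_width: 0.0428
```

```bash
python3 -c "
from h import *
t,R=sp(20,45)
todo([.5502,.2401,.1155],R)
snap('side','s7');snap('top','t7')
a=cv2.imread('pics/s7.png')[190:310,230:390];b=cv2.imread('pics/t7.png')[150:270,190:350]
cv2.imwrite('pics/st7.png',np.vstack([cv2.resize(a,None,fx=2.5,fy=2.5),cv2.resize(b,None,fx=2.5,fy=2.5)]))"
```

```text
t 9.38 pos [0.5164 0.2285 0.1732] shift u [ 0.068  0.023 -0.115] n 1.6 turn u [-0.008  0.044  0.037] n 0.2 J [ 0.47  0.03 -0.81 -0.08 -0.1   0.1 ] F [-1.1 -0.4  0.3] w 0.0428
```

View pics/st7.png

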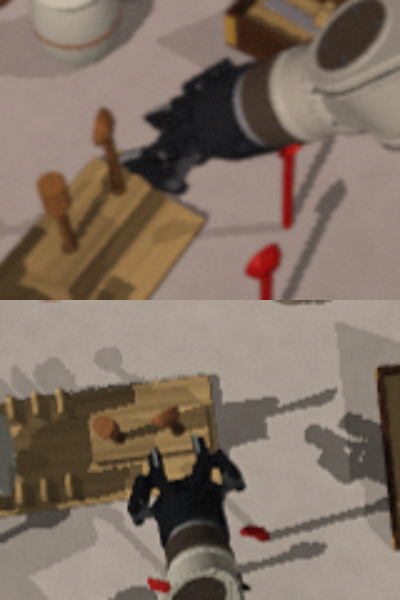

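>>> move_arm:
  moves:
    - [[0, 0, -0.022, -0.004, 0.02, 0.018, 0], [0.004, 0.001, -0.025, -0.004, 0.02, 0.018, 0], [0.02, 0.007, -0.022, 0, 0, 0, 0], [0.02, 0.007, -0.022, 0, 0, 0, 0], [0.016, 0.006, -0.016, 0, 0, 0, 0], [0, 0, 0, 0, 0, 0, 0]]

```text
clock: 9.98
eef_pos: [0.5476, 0.2406, 0.1286]
tool_rot: [-0.16, 0.906, 0.069, 0.385]
ft_force: [0.7, -0.7, 0.5]
grip_width: 0.0428
```

```bash
python3 -c "
from h import *
t,R=sp(20,45)
todo([.5502,.2401,.1155],R)
snap('side','s8');snap('top','t8')
a=cv2.imread('pics/s8.png')[200:300,230:330];b=cv2.imread('pics/t8.png')[160:240,210:310]
cv2.imwrite('pics/st8.png',np.hstack([cv2.resize(a,(400,400)),cv2.resize(b,(400,320))]) if 0 else np.vstack([cv2.resize(a,(400,400)),cv2.resize(b,(400,200+120))][:1]+[cv2.resize(b[:50],(400,200))]))"
```

```text
t 9.98 pos [0.5476 0.2406 0.1286] shift u [ 0.005 -0.001 -0.026] n 0.3 turn u [-0.013  0.031 -0.003] n 0.1 J [ 0.45  0.19 -0.8  -0.22 -0.07  0.07] F [ 0.7 -0.7  0.5] w 0.0428
```

View pics/st8.png

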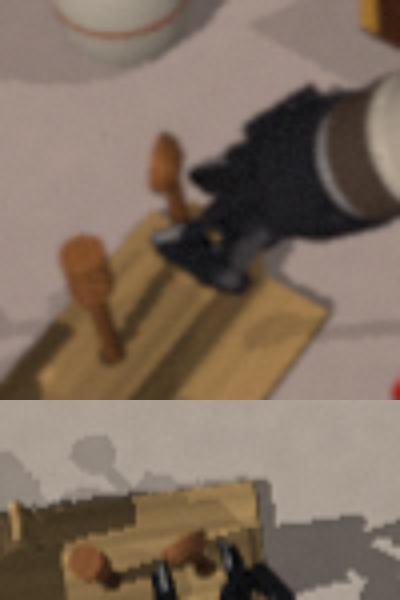

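>>> move_arm:
  moves:
    - [[0.003, 0, -0.02, -0.006, 0.015, 0, 0], [0.001, 0, -0.01, -0.006, 0.015, 0, 0], [0, 0, 0, 0, 0, 0, 0]]

```text
clock: 10.33
eef_pos: [0.5485, 0.2402, 0.116]
tool_rot: [-0.161, 0.909, 0.067, 0.378]
ft_force: [-0.2, 0.2, 0.4]
grip_width: 0.0427
```

```bash
python3 -c "
from h import *
t,R=sp(20,45)
todo([.5502,.2401,.1155],R)"
```

```text
t 10.33 pos [0.5485 0.2402 0.116 ] shift u [ 0.003 -0.    -0.001] n 0.0 turn u [-0.003  0.005 -0.004] n 0.0 J [ 0.45  0.22 -0.8  -0.23 -0.07  0.07] F [-0.2  0.2  0.4] w 0.0427
```

>>> move_arm:
  moves:
    - [[0.002, 0, 0, 0, 0, 0, 1], [0, 0, 0, 0, 0, 0, 1], [0, 0, 0, 0, 0, 0, 1], [0, 0, 0, 0, 0, 0, 1], [0, 0, 0, 0, 0, 0, 1], [0, 0, 0, 0, 0, 0, 1]]

```text
clock: 10.83
eef_pos: [0.5491, 0.24, 0.1165]
tool_rot: [-0.161, 0.909, 0.067, 0.378]
ft_force: [0.1, -0.3, -1.0]
grip_width: 0.009
```

```bash
python3 -c "
from h import *
t,R=sp(20,45)
todo([.5502,.2401,.1155],R)
snap('side','s9');snap('top','t9')
a=cv2.imread('pics/s9.png')[200:300,230:330];b=cv2.imread('pics/t9.png')[170:230,210:310]
cv2.imwrite('pics/st9.png',np.vstack([cv2.resize(a,(360,360)),cv2.resize(b,(360,216))]))"
```

```text
t 10.83 pos [0.5491 0.24   0.1165] shift u [ 0.002  0.    -0.002] n 0.0 turn u [-0.003  0.005 -0.004] n 0.0 J [ 0.44  0.22 -0.8  -0.23 -0.07  0.07] F [ 0.1 -0.3 -1. ] w 0.009
```

View pics/st9.png

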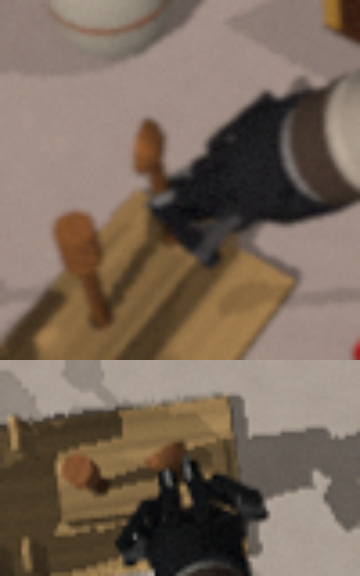

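>>> move_arm:
  moves:
    - [[0, 0, 0, 0, 0, 0, 0.3], [0, 0, 0, 0, 0, 0, 0.3], [0.006, 0.002, -0.006, 0, 0, 0, 0.3], [0, 0, 0, 0, 0, 0, 1], [0, 0, 0, 0, 0, 0, 1], [0, 0, 0, 0, 0, 0, 1], [0, 0, 0, 0, 0, 0, 1]]

```text
clock: 11.52
eef_pos: [0.5531, 0.2414, 0.1138]
tool_rot: [-0.161, 0.909, 0.068, 0.379]
ft_force: [-0.6, -0.6, 1.4]
grip_width: 0.0096
```

>>> move_arm:
  moves:
    - [[0, 0, 0.02, 0, 0, 0, 1], [0, 0, 0.03, 0, 0, 0, 1], [0, 0, 0.035, 0, 0, 0, 1], [0, 0, 0.035, 0, 0, 0, 1], [0, 0, 0.035, 0, 0, 0, 1], [0, 0, 0.035, 0, 0, 0, 1], [0, 0, 0.02, 0, 0, 0, 1]]

```text
clock: 12.1
eef_pos: [0.5488, 0.2396, 0.2162]
tool_rot: [-0.162, 0.911, 0.066, 0.373]
ft_force: [0.2, 0.9, -0.1]
grip_width: 0.0096
```

```bash
python3 -c "
from h import *
t,R=sp(20,45)
todo([.5502,.2401,.22],R)
snap('side','s10');snap('top','t10')
a=cv2.imread('pics/s10.png')[160:320,200:360];b=cv2.imread('pics/t10.png')[150:250,200:320]
cv2.imwrite('pics/st10.png',np.vstack([cv2.resize(a,(400,400)),cv2.resize(b,(240,200)).repeat(1,0) if 0 else cv2.copyMakeBorder(cv2.resize(b,(240,200)),0,0,0,160,0)]))"
```

```text
t 12.1 pos [0.5488 0.2396 0.2162] shift u [0.003 0.001 0.008] n 0.1 turn u [ 0.006 -0.016 -0.004] n 0.1 J [ 0.44  0.02 -0.65  0.13 -0.06  0.07] F [ 0.2  0.9 -0.1] w 0.0096
```

View pics/st10.png

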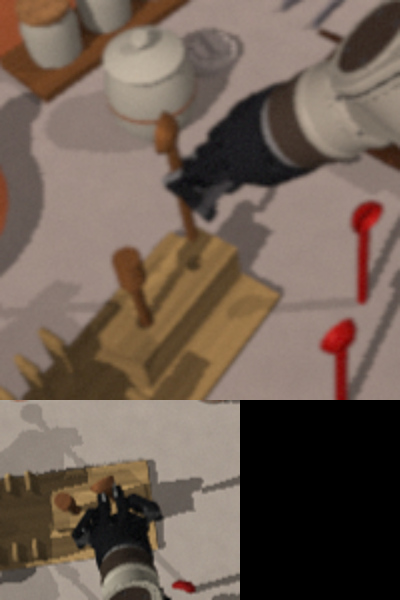

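```bash
python3 -c "
from h import *
t,R=sp(5,135)
todo([.36,.05,.25],R)"
```

```text
t 12.2 pos [0.5495 0.24   0.217 ] shift u [-0.379 -0.38   0.066] n 6.5 turn u [-0.652  2.924 -0.397] n 12.7 J [ 0.44  0.02 -0.65  0.12 -0.06  0.07] F [ 0.3 -0.9 -0.1] w 0.0094
```

>>> move_arm:
  moves:
    - [[0, -0.03, 0.03, -0.047, 0.209, -0.028, 1], [0, -0.05, 0.03, -0.047, 0.209, -0.028, 1], [0, -0.055, 0.03, -0.047, 0.209, -0.028, 1], [0, -0.06, 0.02, -0.047, 0.209, -0.028, 1], [-0.02, -0.06, 0, -0.047, 0.209, -0.028, 1], [-0.035, -0.05, 0, -0.047, 0.209, -0.028, 1], [-0.045, -0.04, 0, -0.047, 0.209, -0.028, 1], [-0.05, -0.03, 0, -0.047, 0.209, -0.028, 1]]

```text
clock: 12.87
eef_pos: [0.4626, 0.0598, 0.247]
tool_rot: [-0.108, 0.993, 0.024, -0.047]
ft_force: [-0.1, 0.4, -0.9]
grip_width: 0.0099
```

```bash
python3 -c "
from h import *
t,R=sp(5,135)
todo([.36,.05,.2],R)"
```

```text
t 12.87 pos [0.4626 0.0598 0.247 ] shift u [-0.205 -0.02  -0.094] n 2.7 turn u [-0.306  1.299 -0.195] n 5.7 J [ 0.1   0.25  0.02  1.44  0.05 -0.12] F [-0.1  0.4 -0.9] w 0.0099
```

>>> move_arm:
  moves:
    - [[-0.03, -0.003, 0, -0.046, 0.2, -0.029, 1], [-0.03, -0.003, 0, -0.046, 0.2, -0.029, 1], [-0.03, -0.003, 0, -0.046, 0.2, -0.029, 1], [-0.03, -0.003, -0.01, -0.046, 0.2, -0.029, 1], [-0.03, -0.003, -0.02, -0.046, 0.2, -0.029, 1], [-0.025, -0.003, -0.02, -0.046, 0.15, -0.029, 1], [0, 0, 0, 0, 0, 0, 1]]

```text
clock: 13.45
eef_pos: [0.3712, 0.0464, 0.2144]
tool_rot: [-0.041, 0.93, -0.016, -0.365]
ft_force: [-0.1, -0.5, -1.6]
grip_width: 0.0096
```

```bash
python3 -c "
from h import *
t,R=sp(5,135)
todo([.36,.05,.1],R)
snap('side','s11');snap('top','t11')
cv2.imwrite('pics/st11.png',np.vstack([cv2.imread('pics/s11.png')[100:400],cv2.imread('pics/t11.png')[100:400]]))"
```

```text
t 13.45 pos [0.3712 0.0464 0.2144] shift u [-0.022  0.007 -0.229] n 2.8 turn u [-0.006  0.071 -0.   ] n 0.3 J [0.11 0.6  0.2  1.92 0.02 0.02] F [-0.1 -0.5 -1.6] w 0.0096
```

View pics/st11.png

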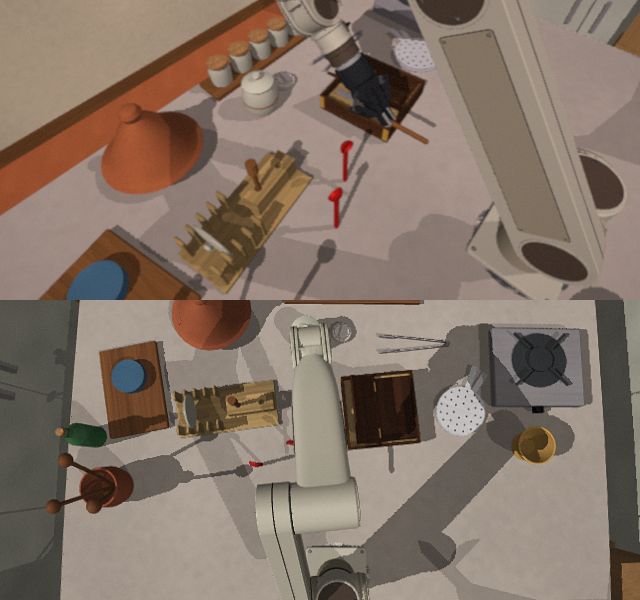

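>>> move_arm:
  moves:
    - [[-0.003, 0.001, -0.05, 0, 0.01, 0, 1], [-0.003, 0.001, -0.055, 0, 0.01, 0, 1], [-0.003, 0.001, -0.055, 0, 0.01, 0, 1], [-0.003, 0.001, -0.055, 0, 0.01, 0, 1], [-0.003, 0.001, -0.055, 0, 0.01, 0, 1], [-0.003, 0.001, -0.04, 0, 0.01, 0, 1], [-0.003, 0, -0.025, 0, 0, 0, 1], [0, 0, 0, 0, 0, 0, 1]]

```text
clock: 14.22
eef_pos: [0.3726, 0.0509, 0.0517]
tool_rot: [-0.044, 0.935, -0.012, -0.352]
ft_force: [-0.4, -0.3, 0.3]
grip_width: 0.0096
```

```bash
python3 -c "
from h import *
t,R=sp(5,135)
todo([.36,.05,.017],R)
c=snap('side','s12')
a=cv2.imread('pics/s12.png')[170:310,330:500]
cv2.imwrite('pics/st12.png',cv2.resize(a,None,fx=4,fy=4,interpolation=2))"
```

```text
t 14.22 pos [0.3726 0.0509 0.0517] shift u [-0.025 -0.002 -0.069] n 0.9 turn u [-0.027  0.125 -0.006] n 0.5 J [0.12 0.75 0.03 1.57 0.02 0.01] F [-0.4 -0.3  0.3] w 0.0096
```

View pics/st12.png

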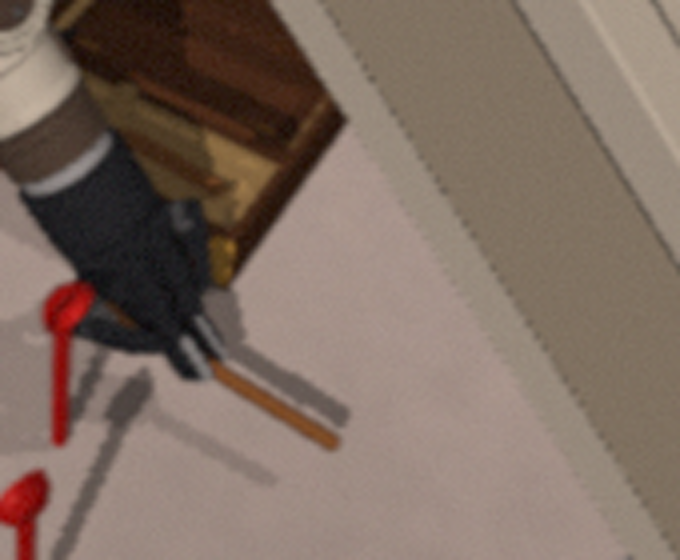

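>>> move_arm:
  moves:
    - [[0, 0, -0.025, 0, 0, 0, 1], [0, 0, -0.02, 0, 0, 0, 1], [0, 0, 0, 0, 0, 0, 1]]

```text
clock: 14.52
eef_pos: [0.3771, 0.0514, 0.0324]
tool_rot: [-0.044, 0.937, -0.012, -0.345]
ft_force: [0.7, -0.2, -0.4]
grip_width: 0.0096
```

>>> move_arm:
  moves:
    - [[0, 0, -0.003, 0.01, -0.13, 0, 1], [0, 0, -0.003, 0.01, -0.13, 0, 1], [0, 0, -0.003, 0.01, -0.13, 0, 1], [0, 0, -0.003, 0.01, -0.13, 0, 1]]

```text
clock: 14.85
eef_pos: [0.3793, 0.0513, 0.0256]
tool_rot: [-0.046, 0.976, -0.008, -0.21]
ft_force: [-0.9, 1.2, 2.9]
grip_width: 0.01
```

```bash
python3 -c "
from h import *
t,R=sp(5,90)
todo([.37,.05,.0135],R)
"
```

```text
t 14.85 pos [0.3793 0.0513 0.0256] shift u [-0.019 -0.003 -0.024] n 0.4 turn u [ 0.065 -0.808 -0.012] n 3.4 J [ 0.12  0.56 -0.23  1.2   0.02  0.03] F [-0.9  1.2  2.9] w 0.01
```

>>> move_arm:
  moves:
    - [[0, 0, -0.003, 0.01, -0.13, 0, 1], [0, 0, -0.003, 0.01, -0.13, 0, 1], [0, 0, -0.004, 0.01, -0.13, 0, 1]]

```text
clock: 15.1
eef_pos: [0.3784, 0.0507, 0.0238]
tool_rot: [-0.047, 0.993, -0.005, -0.105]
ft_force: [-1.7, -1.3, 5.1]
grip_width: 0.0097
```

```bash
python3 -c "
from h import *
t,R=sp(5,90)
todo([.37,.05,.0135],R)
c=snap('side','s13')
a=cv2.imread('pics/s13.png')[170:310,330:500]
cv2.imwrite('pics/st13.png',cv2.resize(a,None,fx=4,fy=4,interpolation=2))"
```

```text
t 15.1 pos [0.3784 0.0507 0.0238] shift u [-0.017 -0.001 -0.021] n 0.3 turn u [ 0.037 -0.401 -0.012] n 1.7 J [ 0.13  0.41 -0.43  0.95  0.01  0.03] F [-1.7 -1.3  5.1] w 0.0097
```

View pics/st13.png

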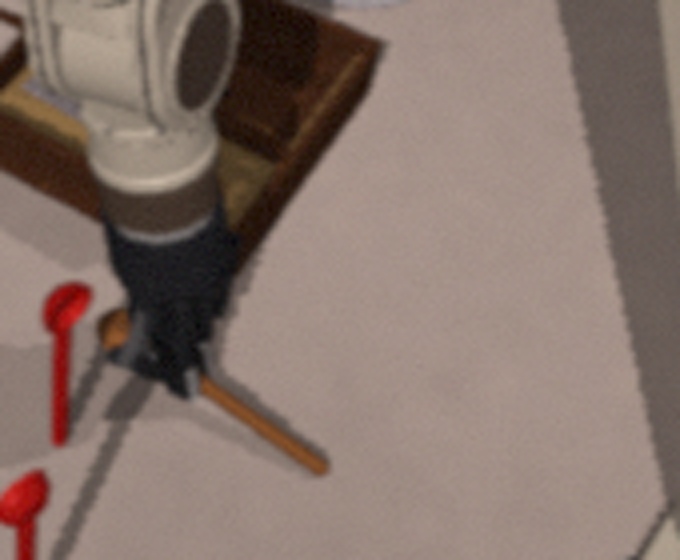

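>>> move_arm:
  moves:
    - [[0, 0, -0.006, 0.01, -0.13, 0, 1], [0, 0, -0.007, 0.01, -0.13, 0, 1], [0, 0, -0.008, 0.01, -0.13, 0, 1], [0, 0, -0.004, 0, -0.01, 0, 1]]

```text
clock: 15.48
eef_pos: [0.3768, 0.0506, 0.0151]
tool_rot: [-0.047, 0.999, -0.002, 0.005]
ft_force: [-3.6, -1.0, 4.7]
grip_width: 0.0097
```

```bash
python3 -c "
from h import *
t,R=sp(5,90)
todo([.37,.05,.0135],R)
c=snap('side','s14')
I=cv2.imread('pics/s14.png');cv2.imwrite('pics/st14.png',cv2.resize(I[170:310,330:500],None,fx=4,fy=4,interpolation=2))
P=cloud(c)
for u,v in((412,287),(408,284),(404,281),(400,279),(396,276),(392,273),(388,270),(384,268)): print(u,v,P[v,u].round(4),I[v,u])
"
```

```text
t 15.48 pos [0.3768 0.0506 0.0151] shift u [-0.014 -0.001 -0.003] n 0.2 turn u [ 0.005  0.021 -0.012] n 0.1 J [ 0.14  0.27 -0.65  0.64 -0.    0.04] F [-3.6 -1.   4.7] w 0.0097
412 287 [0.2726 0.0421 0.0112] [ 39  74 122]
408 284 [0.2849 0.0421 0.0124] [ 37  72 116]
404 281 [0.2968 0.0435 0.0159] [ 42  69 110]
400 279 [0.3076 0.0459 0.0168] [ 39  73 119]
396 276 [0.3195 0.0475 0.0206] [ 39  70 112]
392 273 [0.3317 0.0486 0.0236] [ 40  64 104]
388 270 [0.3453 0.047  0.0217] [ 48  68 102]
384 268 [0.3565 0.0494 0.0226] [ 46  72 112]
```

View pics/st14.png

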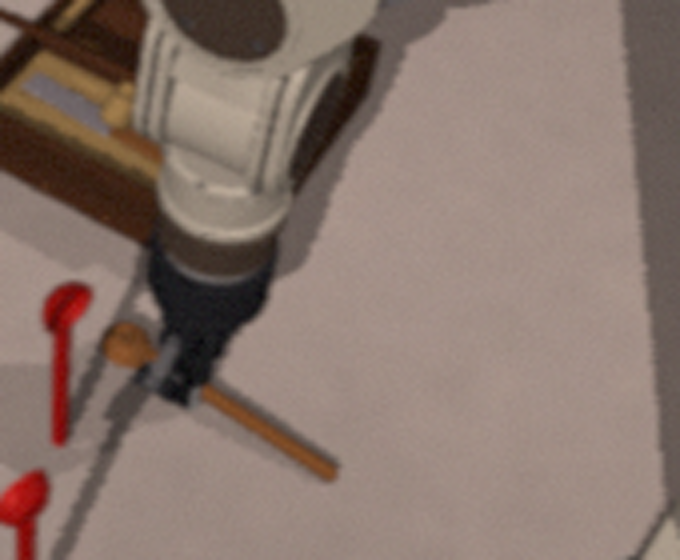

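>>> move_arm:
  moves:
    - [[0, 0, 0.03, 0, 0, 0, 1], [0, 0, 0.06, 0, 0, 0, 1], [0, 0, 0.07, 0, 0.05, 0, 1], [0, 0, 0.08, 0, 0.05, 0, 1], [0, 0, 0.07, 0, 0.05, 0, 1], [0, 0, 0.04, 0, 0.05, 0, 1], [0, 0, 0, 0, 0.04, 0, 1]]

```text
clock: 16.12
eef_pos: [0.3787, 0.0509, 0.2019]
tool_rot: [-0.047, 0.997, 0.001, -0.066]
ft_force: [-0.1, 0.2, -0.7]
grip_width: 0.01
```

```bash
python3 -c "
from h import *
t,R=sp(5.9,97)
todo([.5546,-.187,.18],R)
c=snap('side','s15')
I=cv2.imread('pics/s15.png');cv2.imwrite('pics/st15.png',cv2.resize(I[120:300,300:500],None,fx=3,fy=3,interpolation=2))
P=cloud(c);m=(I[...,2]>I[...,0]*1.8)&(I[...,2]>60);Q=P[m];f=(np.abs(Q[:,1]-.05)<.04)&(Q[:,0]<.5)&(Q[:,0]>.2)&(Q[:,2]>.1);Q=Q[f]
for x in np.arange(.25,.5,.015):
  q=Q[(Q[:,0]>x)&(Q[:,0]<x+.015)]
  if len(q)>2:print(x.round(3),len(q),q.mean(0).round(4))
"
```

```text
t 16.12 pos [0.3787 0.0509 0.2019] shift u [ 0.352 -0.476 -0.044] n 7.1 turn u [-0.015 -0.019  0.017] n 0.1 J [ 0.12  0.14 -0.24  1.32  0.01  0.03] F [-0.1  0.2 -0.7] w 0.01
0.265 20 [0.2752 0.0449 0.2072]
0.28 27 [0.2877 0.0454 0.2066]
0.295 30 [0.3031 0.0474 0.2069]
0.31 26 [0.3175 0.0486 0.2078]
0.325 29 [0.3325 0.0502 0.2076]
0.34 32 [0.348  0.0509 0.2082]
0.355 30 [0.3614 0.0517 0.2082]
0.37 4 [0.3709 0.0418 0.2236]
0.415 30 [0.4241 0.0685 0.2091]
0.43 46 [0.4354 0.0622 0.2109]
```

View pics/st15.png

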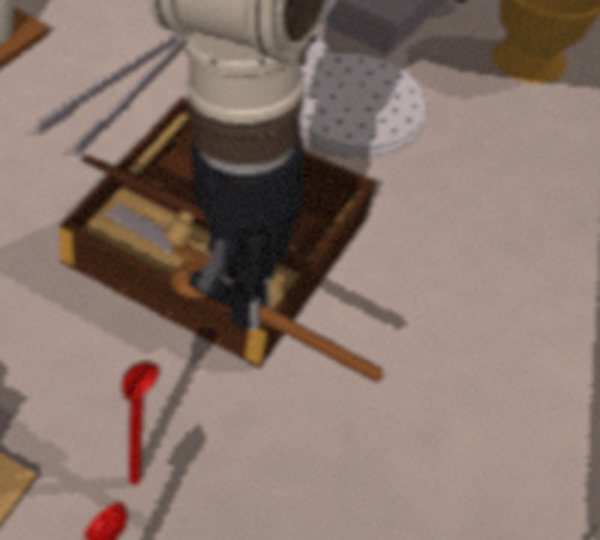

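>>> move_arm:
  moves:
    - [[0.035, -0.045, 0, 0, 0, 0.006, 1], [0.045, -0.06, 0, 0, 0, 0.006, 1], [0.047, -0.063, 0, 0, 0, 0.006, 1], [0.047, -0.063, 0, 0, 0, 0.006, 1], [0.047, -0.063, 0, 0, 0, 0.006, 1], [0.047, -0.063, 0, 0, 0, 0.006, 1], [0.045, -0.06, -0.01, 0, 0, 0.006, 1], [0.03, -0.04, -0.01, 0, 0, 0, 1]]

```text
clock: 16.83
eef_pos: [0.5599, -0.185, 0.1897]
tool_rot: [-0.064, 0.996, 0.002, -0.069]
ft_force: [0.0, 0.6, -0.4]
grip_width: 0.0098
```

```bash
python3 -c "
from h import *
t,R=sp(6.8,97)
todo([.5566,-.1868,.18],R)
c=snap('side','s16');c2=snap('top','t16')
I=cv2.imread('pics/s16.png');T=cv2.imread('pics/t16.png')
cv2.imwrite('pics/st16.png',np.hstack([cv2.resize(I[90:250,310:470],(400,400)),cv2.resize(T[140:260,330:450],(400,400))]))
for c in(c,c2):
  I=c['pixels'][:,:,::-1].astype(int);P=cloud(c);m=(I[...,2]>I[...,0]*1.8)&(I[...,2]>60);Q=P[m];f=(np.abs(Q[:,1]+.187)<.05)&(Q[:,0]<.7)&(Q[:,0]>.4)&(Q[:,2]>.14);Q=Q[f]
  for x in np.arange(.42,.68,.02):
   q=Q[(Q[:,0]>x)&(Q[:,0]<x+.02)]
   if len(q)>2:print(x.round(3),len(q),q.mean(0).round(4))
"
```

```text
t 16.83 pos [ 0.5599 -0.185   0.1897] shift u [-0.007 -0.004 -0.019] n 0.2 turn u [-0.022 -0.033 -0.018] n 0.2 J [-0.3   0.55  0.32  1.47 -0.04 -0.42] F [ 0.   0.6 -0.4] w 0.0098
0.44 9 [ 0.455  -0.1945  0.1939]
0.46 22 [ 0.4693 -0.1924  0.1941]
0.48 23 [ 0.4897 -0.1893  0.1948]
0.5 24 [ 0.5113 -0.1868  0.1952]
0.52 23 [ 0.5302 -0.1845  0.1954]
0.54 11 [ 0.5454 -0.1829  0.1957]
0.56 5 [ 0.5739 -0.1645  0.2078]
0.58 23 [ 0.5929 -0.1731  0.195 ]
0.6 44 [ 0.6086 -0.168   0.1989]
0.6 9 [ 0.6119 -0.167   0.1938]
```

View pics/st16.png

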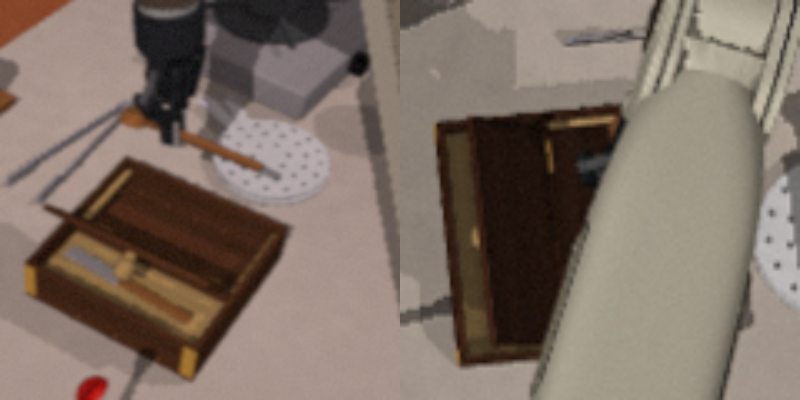

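>>> move_arm:
  moves:
    - [[-0.005, -0.002, -0.03, 0, 0, -0.02, 1], [-0.004, -0.002, -0.04, 0, 0, -0.02, 1], [-0.002, -0.001, -0.05, 0, 0, -0.01, 1], [0, 0, -0.05, 0, 0, 0, 1], [0, 0, -0.05, 0, 0, 0, 1], [0, 0, -0.03, 0, 0, 0, 1], [0, 0, 0, 0, 0, 0, 1]]

```text
clock: 17.52
eef_pos: [0.5532, -0.1863, 0.054]
tool_rot: [-0.049, 0.996, 0.006, -0.074]
ft_force: [0.3, 0.1, -0.5]
grip_width: 0.0099
```

```bash
python3 -c "
from h import *
t,R=sp(6,97)
todo([.5546,-.187,.0215],R)
c=snap('side','s17')
I=cv2.imread('pics/s17.png')
cv2.imwrite('pics/st17.png',cv2.resize(I[110:250,310:450],(560,560)))
"
```

```text
t 17.52 pos [ 0.5532 -0.1863  0.054 ] shift u [ 0.003 -0.001 -0.065] n 0.8 turn u [-0.033 -0.053  0.014] n 0.3 J [-0.31  0.65  0.12  1.19 -0.04 -0.4 ] F [ 0.3  0.1 -0.5] w 0.0099
```

View pics/st17.png

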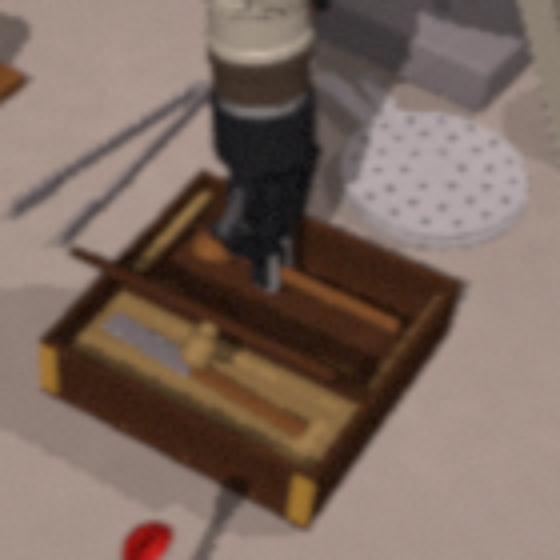

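>>> move_arm:
  moves:
    - [[0.001, 0, -0.02, -0.015, -0.025, 0.007, 1], [0.001, 0, -0.02, -0.015, -0.025, 0.007, 1], [0, 0, -0.014, 0, 0, 0, 1], [0, 0, -0.006, 0, 0, 0, 1], [0, 0, 0, 0, 0, 0, 1]]

```text
clock: 17.98
eef_pos: [0.5578, -0.1855, 0.0291]
tool_rot: [-0.053, 0.997, -0.003, -0.059]
ft_force: [-0.1, -0.3, -0.1]
grip_width: 0.0096
```

```bash
python3 -c "
from h import *
t,R=sp(6,97)
todo([.5546,-.187,.0215],R)
"
```

```text
t 17.98 pos [ 0.5578 -0.1855  0.0291] shift u [-0.006 -0.003 -0.015] n 0.2 turn u [-0.001  0.008 -0.004] n 0.0 J [-0.3   0.66  0.06  1.09 -0.05 -0.4 ] F [-0.1 -0.3 -0.1] w 0.0096
```

>>> move_arm:
  moves:
    - [[-0.004, -0.001, -0.006, 0, 0.005, 0, 1], [-0.002, 0, -0.005, 0, 0, 0, 1], [0, 0, -0.004, 0, 0, 0, 1], [0, 0, 0, 0, 0, 0, 1]]

```text
clock: 18.32
eef_pos: [0.5566, -0.1866, 0.0238]
tool_rot: [-0.053, 0.997, -0.004, -0.058]
ft_force: [-0.3, -0.7, -0.3]
grip_width: 0.0098
```

```bash
python3 -c "
from h import *
t,R=sp(6,97)
todo([.5546,-.187,.0215],R)
c=snap('side','s18')
I=cv2.imread('pics/s18.png')
cv2.imwrite('pics/st18.png',cv2.resize(I[110:250,310:450],(560,560)))
"
```

```text
t 18.32 pos [ 0.5566 -0.1866  0.0238] shift u [-0.004 -0.001 -0.005] n 0.1 turn u [ 0.001  0.01  -0.004] n 0.0 J [-0.3   0.66  0.06  1.07 -0.05 -0.4 ] F [-0.3 -0.7 -0.3] w 0.0098
```

View pics/st18.png

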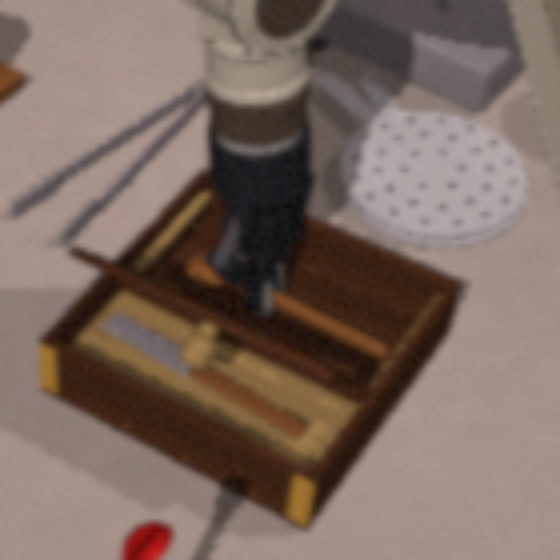

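>>> move_arm:
  moves:
    - [[-0.002, 0, -0.004, 0, 0, 0, 1], [0, 0, -0.003, 0, 0, 0, 1], [0, 0, 0, 0, 0, 0, 1]]

```text
clock: 18.62
eef_pos: [0.556, -0.1869, 0.0207]
tool_rot: [-0.053, 0.997, -0.004, -0.058]
ft_force: [-0.1, -0.1, 0.3]
grip_width: 0.0101
```

>>> move_arm:
  moves:
    - [[0, 0, -0.003, 0, 0, 0, 1], [0, 0, 0, 0, 0, 0, 1]]

```text
clock: 18.78
eef_pos: [0.5563, -0.187, 0.0205]
tool_rot: [-0.053, 0.997, -0.004, -0.057]
ft_force: [-0.4, 0.2, 0.3]
grip_width: 0.0098
```

>>> move_arm:
  moves:
    - [[0, 0, 0, 0, 0, 0, 0.74], [0, 0, 0, 0, 0, 0, 0.7], [0, 0, 0, 0, 0, 0, 0.66], [0, 0, 0, 0, 0, 0, 0.6], [0, 0, 0, 0, 0, 0, 0.4], [0, 0, 0, 0, 0, 0, 0.2], [0, 0, 0, 0, 0, 0, 0.2]]

```text
clock: 19.37
eef_pos: [0.5564, -0.187, 0.0202]
tool_rot: [-0.053, 0.997, -0.004, -0.057]
ft_force: [0.3, 0.6, -0.6]
grip_width: 0.0341
```

```bash
python3 -c "
from h import *
obs()
c=snap('side','s19')
I=cv2.imread('pics/s19.png')
cv2.imwrite('pics/st19.png',cv2.resize(I[110:250,310:450],(560,560)))
"
```

```text
clock 19.3667
joint_pos [-0.3006  0.6616  0.0495  1.0635 -0.0476 -0.4047]
eef_pos [ 0.5564 -0.187   0.0202]
tool_rot [-0.0532  0.9969 -0.0042 -0.0573]
ft_force [ 0.3368  0.5549 -0.5954]
grip_width 0.0341
```

View pics/st19.png

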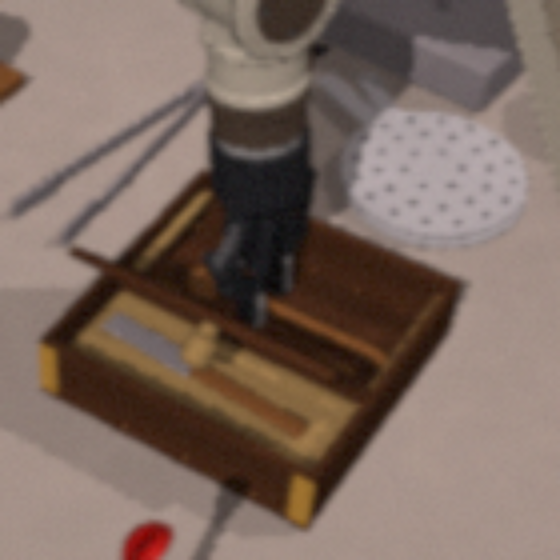

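Released. Raise straight up and away.

>>> move_arm:
  moves:
    - [[0.001, 0, 0.02, 0, 0, 0, 0.2], [0.002, 0, 0.04, 0, 0, 0, 0.2], [0, 0, 0.06, 0, 0, 0, 0.2], [0, 0, 0.07, 0, 0, 0, 0.2], [0, 0, 0.08, 0, 0, 0, 0.2], [0, 0, 0.08, 0, 0, 0, 0.2], [0, 0, 0.08, 0, 0, 0, 0.2], [0, 0, 0.06, 0, 0, 0, 0.2]]

```text
clock: 20.08
eef_pos: [0.5483, -0.184, 0.2696]
tool_rot: [-0.053, 0.996, -0.001, -0.067]
ft_force: [0.7, 0.9, 0.0]
grip_width: 0.0343
```

>>> move_arm:
  moves:
    - [[-0.06, 0, 0.02, 0, 0, 0, 0.2], [-0.07, 0, 0.02, 0, 0, 0, 0.2], [-0.07, 0, 0.01, 0, 0, 0, 0.2], [-0.07, 0, 0, 0, 0, 0, 0.2], [-0.07, 0, 0, 0, 0, 0, 0.2], [-0.05, 0, 0, 0, 0, 0, 0.2], [0, 0, 0, 0, 0, 0, 0.2], [0, 0, 0, 0, 0, 0, 0.2]]

```text
clock: 20.75
eef_pos: [0.3506, -0.184, 0.3123]
tool_rot: [-0.054, 0.997, -0.007, -0.052]
ft_force: [0.8, 0.1, 1.0]
grip_width: 0.0342
```

```bash
python3 -c "
from h import *
obs()
c=snap('side','s20');c2=snap('top','t20')
I=cv2.imread('pics/s20.png');T=cv2.imread('pics/t20.png')
cv2.imwrite('pics/st20.png',np.hstack([cv2.resize(I[110:250,310:450],(400,400),interpolation=2),cv2.resize(T[150:260,330:440],(400,400),interpolation=2)]))
cv2.imwrite('pics/full20.png',np.vstack([I[100:400],T[50:350]]))
for c in(c,c2):
  I=c['pixels'][:,:,::-1].astype(int);P=cloud(c);m=(I[...,2]>I[...,0]*1.8)&(I[...,2]>75);Q=P[m];b=(Q-H)@B;a=(Q-H)@A
  f=(b>-.11)&(b<-.01)&(np.abs(a)<.105)&(Q[:,2]<.06);Q,a,b=Q[f],a[f],b[f]
  for x in np.arange(-.11,.11,.02):
   k=(a>x)&(a<x+.02)
   if k.sum()>2:print(x.round(3),k.sum(),'b',b[k].mean().round(4),b[k].std().round(4),'z',Q[k,2].mean().round(4))
"
```

```text
clock 20.75
joint_pos [-0.4373  0.0781 -0.0145  1.5633 -0.0624 -0.5427]
eef_pos [ 0.3506 -0.184   0.3123]
tool_rot [-0.0539  0.9972 -0.0075 -0.0522]
ft_force [0.7564 0.1034 0.9759]
grip_width 0.0342
-0.11 26 b -0.0669 0.0264 z 0.0327
-0.09 30 b -0.0624 0.012 z 0.017
-0.07 26 b -0.062 0.0068 z 0.017
-0.05 22 b -0.0608 0.0063 z 0.0181
-0.03 23 b -0.0588 0.0027 z 0.0187
-0.01 20 b -0.0598 0.005 z 0.0186
0.01 20 b -0.0599 0.0047 z 0.0183
0.03 22 b -0.0603 0.006 z 0.0181
0.05 40 b -0.0596 0.0086 z 0.0198
0.07 20 b -0.0638 0.011 z 0.0176
0.09 12 b -0.0668 0.0281 z 0.0426
-0.11 24 b -0.0598 0.024 z 0.0122
-0.09 12 b -0.0599 0.0017 z 0.0195
-0.07 17 b -0.0612 0.0024 z 0.0185
-0.05 14 b -0.0608 0.0022 z 0.0205
-0.03 14 b -0.0605 0.0021 z 0.0195
-0.01 16 b -0.0606 0.0023 z 0.0184
0.01 16 b -0.0603 0.0026 z 0.0188
0.03 13 b -0.0603 0.0022 z 0.0192
0.05 41 b -0.0615 0.0065 z 0.0211
0.07 16 b -0.0624 0.0053 z 0.0195
0.09 22 b -0.0656 0.0254 z 0.0451
```

View pics/st20.png

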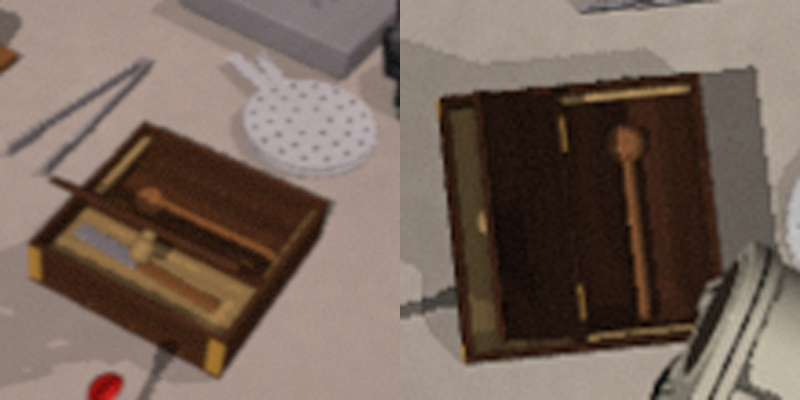

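View pics/full20.png

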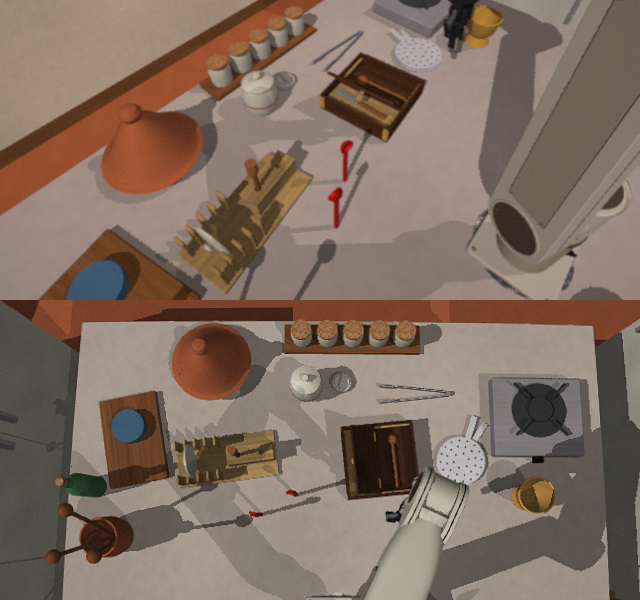

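The spoon lies flat and level (top at z≈.018–.020 all along) and centred lengthwise. The flap is open at its stop, and the other things are in place. I'm handing the job in.

```bash
python3 -c "
from workcell import *
print(job_done())"
```

```text
the job is handed in; nothing more can be done
None
```

The job is done and handed in at about 21 s, well inside the 64 s limit. The flap is standing open and the olive-wood spoon is lying flat, lengthwise, on the lower-tier floor.

- **Flap:** I gripped the knob, swung the flap to about 101° and let go. It fell over to its stop. In the last pictures it still leans over the tray half.
- **Spoon:** I lifted it out of its bore. On the ledge I turned it level in the grip by resting its foot there, without letting go. Then I laid it in the well.
- **Spoon position:** The last depth check showed its top at z ≈ 17–21 mm all along, 60–62 mm to −y of the hinge, parallel to the box and clear of both end walls.
- **Other things:** The last pictures show no visible change to anything else.
- **Forces:** The highest I read at the wrist was about 10 N.

**Release height:** the handle sat about 13 mm from the fingertips, deeper in the grip than I planned. It therefore settled an estimated 8 mm onto the floor as I opened the fingers, rather than being set down in full contact.

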